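Load the edge-painting jig and bolt its clamp bar down

TASK

Load the painting jig: lift the bolt's red handle out of its notch, slide the bolt fully back and let the handle drop into the other notch, then take off the clamp bar and lay it on the cork mat. Put every mini deck that lies on the bench, blue face up, into a pocket of the jig so that it is fully down and flat, then put the clamp bar back down over both pins while the bolt is still open. Last, slide the bolt back over the bar with its handle dropped into the first notch, let go of everything, and do not tip over the jar, the tin or the cup.

Things in the scene. Friction and masses are not known exactly. Their poses are not given: they have to be found in the camera images.
- jig: Fixed plywood jig on the bench, 310 mm (x) by 110 mm (y), 20 mm high, three rectangular pockets in a row along its x; origin on the bench under the middle pocket, z up. At x = -115 and +115 mm stand end blocks (24 x 40 mm), tops 31 mm above the bench, each with an 8 mm pin with pointed top rising 14 mm more. At the +x end a wing (x 99 to 155, y -55 to -150 mm) carries the barrel bolt.
- pocket1 (a point): Centre of the floor of the pocket at jig x = -56 mm; floor 12 mm above the bench, blue felt in it, pocket 8 mm deep, 34 mm along jig x by 84 mm along jig y. Axes as the jig's.
- pocket2 (a point): The same for the middle pocket (jig x = 0).
- pocket3 (a point): The same for the pocket at jig x = +56 mm, nearest the bolt.
- bar_seat (a point): Where the middle of the clamp bar's underside is when the bar is down over the pins: above the jig's origin, 31 mm above the bench. Axes as the jig's.
- bolt (a joint): Slide of the bolt in m: 0 = shut, 0.046 = fully open; opens towards the jig's -y. It moves only while the handle is lifted; about 1 N of friction. Its 10 mm rod lies along jig y at jig x = 132 mm, 44 mm above the bench, in brackets 55 mm high. Shut, its end crosses over the end of the clamp bar with 2 mm of air; open, it clears the bar's side by 14 mm.
- bolt_handle (a joint): Lift angle of the handle in rad, about the rod's axis: 0 = lying level in a notch, stop at 1.25. It must be above about 0.65 to pass over the plate between the notches (1.0 is comfortable); let go, it falls by its own weight. The notches are 12 mm wide for the 7 mm stem, at bolt = 0 and bolt = 0.046.
- bolt_knob (a point): Centre of the red ball knob (18 mm across) at the handle's end, 55 mm from the rod's axis. Handle down, it is at jig x = 187 mm, 44 mm above the bench, jig y = -62 mm minus the bolt value, with free space on both jig-y sides for fingers. Lifted, it swings up and towards the jig's -x.
- bar_grip (a point): Loose aluminium clamp bar, 290 (its x) x 28 x 6 mm, 160 g, with an orange grip on the middle of its top (50 mm along x, 16 mm along y; its top 32 mm above the bar's underside) and a 12 mm hole 115 mm to either side; fits either way round. The point is on the grip, 20 mm above the bar's underside. Starts on the jig's pins, under the bolt.
- mat_top (a point): Middle of the top of a fixed cork mat on the bench, 330 mm (its x) by 85 mm (its y), 3 mm thick: where the clamp bar is laid while the decks are loaded.
- deck1_mid (a point): Loose wooden mini deck with rounded ends and a pale blue top face with a navy mark, 80 mm long (its y axis) by 30 mm (its x axis), 18 mm thick, about 30 g; this point is its centre, 9 mm above its underside. Lies blue face up on the bench at the start; it may be absent. Any pocket, either way round; seated, its top is 10 mm above the jig's surface.
- deck2_mid (a point): Loose wooden mini deck with rounded ends and a pale blue top face with a navy mark, 80 mm long (its y axis) by 30 mm (its x axis), 18 mm thick, about 30 g; this point is its centre, 9 mm above its underside. Lies blue face up on the bench at the start; it may be absent. Any pocket, either way round; seated, its top is 10 mm above the jig's surface.
- deck3_mid (a point): Loose wooden mini deck with rounded ends and a pale blue top face with a navy mark, 80 mm long (its y axis) by 30 mm (its x axis), 18 mm thick, about 30 g; this point is its centre, 9 mm above its underside. Lies blue face up on the bench at the start; it may be absent. Any pocket, either way round; seated, its top is 10 mm above the jig's surface.
- jar: Closed navy paint jar, 58 mm across, 75 mm tall; origin at the middle of its base. A bystander.
- tin: Closed tin, 80 mm across, 100 mm tall; origin at the middle of its base. A bystander.
- cup: Empty blue plastic cup, 70 mm across, 85 mm tall; origin at the middle of its base. A bystander.
Not all that is in view belongs to the job. What is shaped like the part that bears deck2_mid but purple or yellow is not meant. What is shaped like the part that bears deck3_mid but green is not meant.

How it is judged:
By the outcome, as a careful person would: the job done as asked, in the order asked, and still so for the second after the job is handed in, with the robot touching nothing.
Of deck1, deck2, deck3 only 2 to 3 are there at a start; the rules pass over those that are not, and their reading is None.
At some moment in a run one of deck1, deck2, deck3 may be knocked a few centimetres aside while the robot is not near it.
Once in a run the grip may slacken for a moment while it holds something.
It also fails if it takes over 210 s, if anything falls off the work surface, if the arm or the gripper's body presses on something with over 40 N, if the wrist force passes 120 N, or if a joint passes its speed limit or range.

ROBOT

A 7-joint arm with a two-finger parallel gripper is mounted at the origin on the work surface. World frame = base frame: x ahead of the robot, y to its left, z up, the work surface at z = 0. Lengths are in m, angles in rad, forces in N, time in s.
With the tool pointing down it reaches from about 0.425 to 0.825 m from the base axis. Payload 3.6 kg.
Tool frame: the origin (TCP) lies on the centre line of the jaws, within the pads' length; the fingertips stand 22 mm ahead of it and the grasp point (between the pads) lies 3 mm ahead of it; z points along the fingers, y is the direction in which the jaws open and shut (so a half turn about z gives the same grasp; the last joint's range is limited). The gripper opens to 85 mm and grips with 20 to 120 N. Pads are 22 mm wide; open, the fingers measure 114 mm over their backs; the gripper's body (76 mm by 85 mm) begins 54 mm behind the grasp point. The pads swing forward as they close: fully open they stand 13 mm farther back than shut.
Start: joints at [-1.337, 0.615, -0.013, 1.423, 0.008, 1.103, -0.04], TCP at [0.168, 0.628, 0.219] pointing down, gripper open.
Joint ranges: [-3.12, 3.12], [-0.3, 2.06], [-1.34, 1.32], [0.26, 2.42], [-1.36, 4.5], [0.01, 1.98], [-2.84, 2.84]. Speed limits (rad/s): [2.79, 2.79, 3.14, 3.14, 3.14, 3.14, 3.14].

INTERFACE

Orientations are given as a rotation vector (axis times angle).
In Python, from cell import env gives the robot as it stands.
- The arm moves only by the tool send_rows, never from a script. Its argument "rows" is a list of rows, each a list of 7 numbers: the turn, a rotation vector about the tool's x, y, z in units of 6 degrees (1.0 is 6 degrees), then the shift along the tool's x, y, z in units of 25 mm (1.0 is 25 mm), then the closure, from 0 (fully open) to 1 (shut). In form: [[wx, wy, wz, tx, ty, tz, fingers], ...]. A call has exactly 10 rows; each row shifts and turns the commanded pose from where the row before left it, along the tool's axes as they then stand; what a row does not reach is not made up. A row lasts 1/10 s, in which the tool goes at most 50 mm and 8.59 degrees, less where a joint would pass 70% of its speed; a pose out of reach is approached as far as the arm can. A call is refused whole if a number of a shift passes 1 or a number of a turn 1, either way. A call with a gripper value outside its range is refused whole. The fingers move at their own pace and stop on an object; "squeeze" is the grip in N (left out, the last holds). Time passes only in rows, so rows that do not move let the fingers close, or fill a call up. It gives the time, the measured TCP pose, the force and the opening at its end, in the units of the state.
- env.sense(): the state, without advancing time (a new reading comes with each control period).
- env.capture(name): name is "side" or "top" or "wrist"; returns the picture (400x640x3 uint8, blue, green, red); there is no depth.
- env.camera_model(name): a dict with "fovy" (degrees; the focal length in pixels is half the picture's height over the tangent of half this angle, whatever the lens; pixels are square), "cx", "cy" (the principal point, pixels), "xyz" and "orientation" of the camera in the world; the wrist camera has in their place "hand_eye" (4x4, takes a point from camera to tool coordinates, whose origin is the TCP and whose axes are the flange's). Camera axes: x right, y up, looking along -z (the intrinsics and any distortion apply to the point x, -y, -z); pixel columns grow to the right and rows downward; lengths in m; the calibration is good to about 2 mm. The wrist camera is an equidistant fisheye: a pixel r from the principal point sees the ray r / f radians off the axis. A picture is of the moment at which its call begins: read the wrist's pose just before it. camera_model takes no time and is no camera call.
- env.job_done(): hands the job in, once; it reports no verdict.
The state is a dict: "time": time; "q": joint angles; "qvel": joint speeds; "joint_torque": joint torques, N m; "position": TCP position; "eef_rot": TCP orientation; "wrist_force": force on the tool from outside, world axes, zero at the start; "ft_torque": the same for the moment, N m; "opening": finger opening in m.
Only numpy, scipy, OpenCV 4.12 (cv2) and the standard library are available. Lean on these libraries where they do the work, as an engineer would, in place of code of your own. Each camera call takes 0.05 s, during which the arm holds its last target.

## Working session

There is one attempt and no reset: what is moved stays moved. The work goes in short steps, Python scripts to look and compute and a tool call to move; the robot and the scene stay as the last step left them, time stands still between calls to the robot, and variables do not carry over. Pictures are saved under pics/ and viewed, and the job is handed in when it is done.

Besides the shell and the picture viewer there is one more tool, called after "Call:" as name(argument=value, ...), one argument or row to a line, values as JSON. send_rows: Moves the arm, as the interface text tells. Its arguments: {"type":"object","properties":{"rows":{"type":"array"},"squeeze":{"type":"number"}},"required":["rows"]}

```bash
ls; mkdir -p pics; python3 - <<'E'
from cell import env
import cv2
print(env.sense())
for n in ["side","top","wrist"]:
    print(n,env.camera_model(n))
    cv2.imwrite(f"pics/a_{n}.png",env.capture(n))
E
```

```text
pics
{'time': 0.0, 'q': array([-1.3365061 ,  0.61595594, -0.01264148,  1.42497394,  0.00811002,
        1.10338358, -0.04039548]), 'qvel': array([-0.00064395, -0.00035378, -0.00028615,  0.00218154, -0.00092069,
       -0.00021575,  0.00033272]), 'joint_torque': array([-6.15101681e-05, -4.69223642e+01,  2.58888295e-01, -1.71034992e+01,
        9.83070029e-03,  9.77143500e-03, -1.22880895e-06]), 'position': array([0.16736658, 0.62722419, 0.21738943]), 'eef_rot': array([-0.40829698, -3.1146295 ,  0.0041657 ]), 'wrist_force': array([ 0.44467519, -0.19391684,  0.68025908]), 'ft_torque': array([-0.01031098, -0.0697619 , -0.02599038]), 'opening': 0.08556674679353031}
side {'fovy': 47.217493946693395, 'cx': 321.5367590937592, 'cy': 199.10616160389083, 'xyz': array([ 0.3603344 , -0.93973479,  0.63002742]), 'orientation': array([ 1.04479461, -0.10259662, -0.21725608])}
top {'fovy': 52.107672824899375, 'cx': 319.3110568713252, 'cy': 202.79756830989743, 'xyz': array([0.37486368, 0.05074812, 1.09636948]), 'orientation': array([ 0.11837226, -0.15064401, -1.55178723])}
wrist {'fovy': 65.70646984690485, 'cx': 317.38901080299956, 'cy': 202.49438878099957, 'hand_eye': array([[-1.81731520e-04,  9.63417953e-01,  2.68003387e-01,
         6.76647001e-02],
       [ 9.99999979e-01,  2.00205518e-04, -4.16042276e-05,
        -6.48373912e-05],
       [-9.37380167e-05,  2.68003374e-01, -9.63417969e-01,
        -1.53651909e-01],
       [ 0.00000000e+00,  0.00000000e+00,  0.00000000e+00,
         1.00000000e+00]])}
```

View pics/a_top.png

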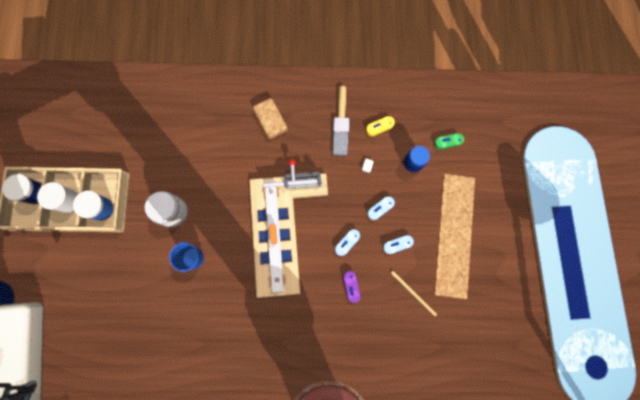

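View pics/a_side.png

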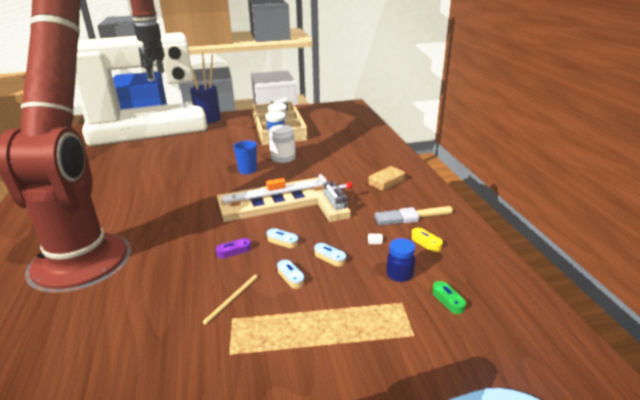

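View pics/a_wrist.png

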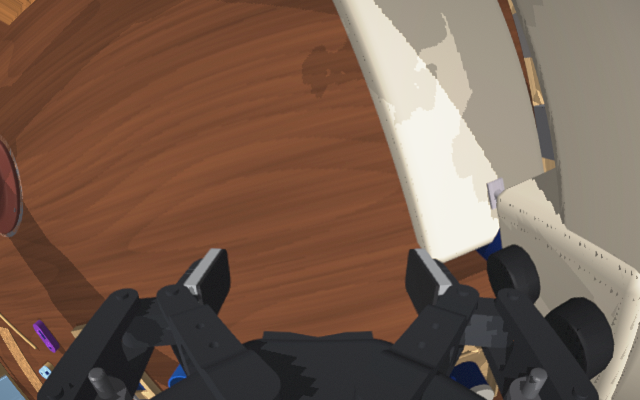

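```bash
cat > h.py <<'E'
import numpy as np, cv2
from scipy.spatial.transform import Rotation as R
from cell import env
def pose(s=None):
    s=s or env.sense(); return np.array(s['position']),R.from_rotvec(s['eef_rot']).as_matrix()
def cam(n,ps=None):
    m=env.camera_model(n); f=200/np.tan(np.radians(m['fovy'])/2)
    if n=='wrist':
        p,Rm=ps if ps is not None else pose(); H=np.array(m['hand_eye'])
        return dict(n=n,f=f,c=(m['cx'],m['cy']),o=p+Rm@H[:3,3],R=Rm@H[:3,:3])
    return dict(n=n,f=f,c=(m['cx'],m['cy']),o=np.array(m['xyz']),R=R.from_rotvec(m['orientation']).as_matrix())
def ray(c,uv):
    u=(uv[0]-c['c'][0])/c['f'];v=(uv[1]-c['c'][1])/c['f']
    if c['n']=='wrist':
        r=np.hypot(u,v)+1e-12; d=np.array([u/r*np.sin(r),-v/r*np.sin(r),-np.cos(r)])
    else: d=np.array([u,-v,-1.])
    return c['R']@d
def onz(c,uv,z):
    d=ray(c,uv); return c['o']+d*(z-c['o'][2])/d[2]
def proj(c,X):
    q=c['R'].T@(np.asarray(X)-c['o']); x,y,w=q[0],-q[1],-q[2]
    if c['n']=='wrist':
        r=np.hypot(x,y);t=np.arctan2(r,w); return np.array([c['c'][0]+c['f']*t*x/(r+1e-12),c['c'][1]+c['f']*t*y/(r+1e-12)])
    return np.array([c['c'][0]+c['f']*x/w,c['c'][1]+c['f']*y/w])
def tri(c1,p1,c2,p2):
    d1=ray(c1,p1);d2=ray(c2,p2);d1/=np.linalg.norm(d1);d2/=np.linalg.norm(d2)
    a=np.linalg.lstsq(np.c_[d1,-d2],c2['o']-c1['o'],rcond=None)[0]
    A=c1['o']+a[0]*d1;B=c2['o']+a[1]*d2
    return (A+B)/2,np.linalg.norm(A-B)
def shot(n,name):
    ps=pose(); im=env.capture(n); cv2.imwrite(f'pics/{name}.png',im); return im,cam(n,ps)
def blobs(im,lo,hi,amin=30):
    m=cv2.inRange(cv2.cvtColor(im,cv2.COLOR_BGR2HSV),np.array(lo),np.array(hi))
    cs,_=cv2.findContours(m,cv2.RETR_EXTERNAL,cv2.CHAIN_APPROX_NONE)
    return sorted([c for c in cs if cv2.contourArea(c)>=amin],key=cv2.contourArea,reverse=True)
E
python3 - <<'E'
from h import *
im=cv2.imread('pics/a_top.png');c=cam('top')
ctrs={}
def onzc(ct,z): return np.array([onz(c,p[0],z)[:2] for p in ct],np.float32)
for nm,lo,hi,z in [('pale',(90,20,150),(110,140,255),.018),('orange',(5,180,180),(18,255,255),.06),('red',(0,150,120),(4,255,255),.044),('cork',(10,60,120),(25,200,255),.003)]:
    for b in blobs(im,lo,hi,8)[:9]:
        w=onzc(b,z); r=cv2.minAreaRect(w*1000); (x,y,ww,hh)=cv2.boundingRect(b)
        if cv2.contourArea(b)<20000: print(nm,(x+ww//2,y+hh//2),cv2.contourArea(b),np.round(r[0],0),np.round(r[1],0),round(r[2]))
# jig corners
for p in [(250,180),(327,175),(328,196),(258,297),(300,293)]:
    print(p,np.round(onz(c,p,.02),3))
big=cv2.resize(im[60:320,140:480],None,fx=2.3,fy=2.3,interpolation=cv2.INTER_CUBIC);cv2.imwrite('pics/b.png',big)
E
```

```text
pale (580, 263) 19433.5 [ 431. -655.] [724. 202.] 5
pale (347, 242) 318.0 [459. -45.] [32. 79.] 48
pale (381, 208) 304.5 [ 552. -135.] [32. 82.] 38
pale (398, 244) 303.0 [ 454. -179.] [33. 81.] 22
orange (273, 234) 26.5 [474. 148.] [38.  7.] 10
red (292, 162) 24.5 [666. 104.] [16. 16.] 1
cork (613, 165) 2157.0 [ 690. -810.] [186. 150.] 6
cork (24, 30) 1669.0 [1056.  897.] [189. 136.] 2
cork (623, 239) 1566.0 [ 486. -798.] [ 89. 208.] 84
cork (622, 29) 961.0 [1123. -900.] [202.  87.] 22
cork (532, 268) 621.5 [ 401. -538.] [257.  30.] 4
cork (482, 32) 577.0 [1093. -460.] [226.  48.] 24
cork (76, 330) 399.5 [227. 645.] [ 56. 160.] 1
(250, 180) [0.621 0.217 0.02 ]
(327, 175) [0.638 0.01  0.02 ]
(328, 196) [0.581 0.007 0.02 ]
(258, 297) [0.314 0.184 0.02 ]
(300, 293) [0.326 0.076 0.02 ]
```

View pics/b.png

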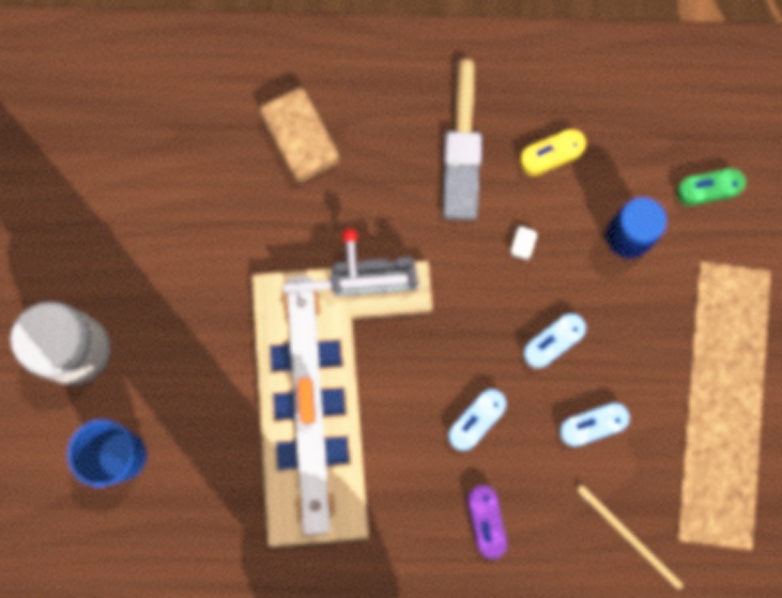

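```bash
cat >> h.py <<'E'
def Rdown(yaw):
    # tool z down, tool x at world angle yaw (deg)
    a=np.radians(yaw); x=np.array([np.cos(a),np.sin(a),0]); z=np.array([0,0,-1.]); return np.c_[x,np.cross(z,x),z]
def plan(P,yaw=None,Rt=None,step=.025):
    p,R0=pose(); Rt=R0 if (yaw is None and Rt is None) else (Rdown(yaw) if Rt is None else Rt)
    w=R.from_matrix(R0.T@Rt).as_rotvec(degrees=True)/6; t=R0.T@(np.array(P)-p)/.025
    print('turn total (6deg u)',np.round(w,2),'shift in CURRENT axes',np.round(t,2),'shift in TARGET axes',np.round(Rt.T@(np.array(P)-p)/.025,2))
def jig2w(J,p):
    a=np.radians(J['a']); c,s=np.cos(a),np.sin(a); o=J['o']
    return np.array([o[0]+c*p[0]-s*p[1],o[1]+s*p[0]+c*p[1],p[2]])
def w2jig(J,P):
    a=np.radians(J['a']); c,s=np.cos(a),np.sin(a); d=np.array(P[:2])-J['o'][:2]
    return np.array([c*d[0]+s*d[1],-s*d[0]+c*d[1],P[2]])
E
python3 - <<'E'
from h import *
p,Rm=pose();print(np.round(Rm,3), 'yaw',np.degrees(np.arctan2(Rm[1,0],Rm[0,0])),'az',np.degrees(np.arctan2(p[1],p[0])))
plan((.42,.13,.26),yaw=5.5)
plan((.42,.13,.26),yaw=185.5)
E
```

```text
[[-0.966  0.258 -0.   ]
 [ 0.258  0.966 -0.002]
 [-0.    -0.002 -1.   ]] yaw 165.061229013586 az 75.05883020607746
turn total (6deg u) [-0.    0.03 26.59] shift in CURRENT axes [-14.89 -16.62  -1.66] shift in TARGET axes [ 8.15 20.77 -1.69]
turn total (6deg u) [-0.02 -0.   -3.41] shift in CURRENT axes [-14.89 -16.62  -1.66] shift in TARGET axes [ -8.15 -20.77  -1.69]
```

Call:
send_rows(
  rows=[
    [0, 0, -0.85, 0, 0, 0, 0],
    [0, 0, -0.85, 0, 0, 0, 0],
    [0, 0, -0.85, 0, 0, 0, 0],
    [0, 0, -0.85, 0, 0, 0, 0],
    [0, 0, 0, -0.4, -1, -0.1, 0],
    [0, 0, 0, -0.4, -1, -0.1, 0],
    [0, 0, 0, -0.4, -1, -0.1, 0],
    [0, 0, 0, -0.4, -1, -0.1, 0],
    [0, 0, 0, -0.4, -1, -0.1, 0],
    [0, 0, 0, -0.4, -1, -0.1, 0],
  ],
)

```text
time: 1.15
position: [0.2419, 0.4831, 0.2334]
eef_rot: [0.15, -3.138, 0.001]
wrist_force: [1.1, 0.5, -0.3]
opening: 0.0854
```

Call:
send_rows(
  rows=[
    [0, 0, 0, -0.4, -1, -0.1, 0],
    [0, 0, 0, -0.4, -1, -0.1, 0],
    [0, 0, 0, -0.4, -1, -0.1, 0],
    [0, 0, 0, -0.4, -1, -0.1, 0],
    [0, 0, 0, -0.4, -1, -0.1, 0],
    [0, 0, 0, -0.4, -1, -0.1, 0],
    [0, 0, 0, -0.4, -1, -0.1, 0],
    [0, 0, 0, -0.4, -1, -0.1, 0],
    [0, 0, 0, -0.4, -1, -0.1, 0],
    [0, 0, 0, -0.4, -1, -0.1, 0],
  ],
)

```text
time: 2.15
position: [0.3651, 0.2438, 0.2586]
eef_rot: [0.15, -3.138, 0.0]
wrist_force: [-1.0, -0.9, 0.3]
opening: 0.0854
```

```bash
python3 - <<'E'
from h import *
print(env.sense()['time'],env.sense()['position'])
shot('wrist','c')
plan((.45,.12,.26),yaw=185.5)
E
```

```text
2.15 [0.36510672 0.24384975 0.25858929]
turn total (6deg u) [-0.04  0.01 -0.08] shift in CURRENT axes [-2.86 -5.02 -0.02] shift in TARGET axes [-2.81 -5.05 -0.04]
```

View pics/c.png

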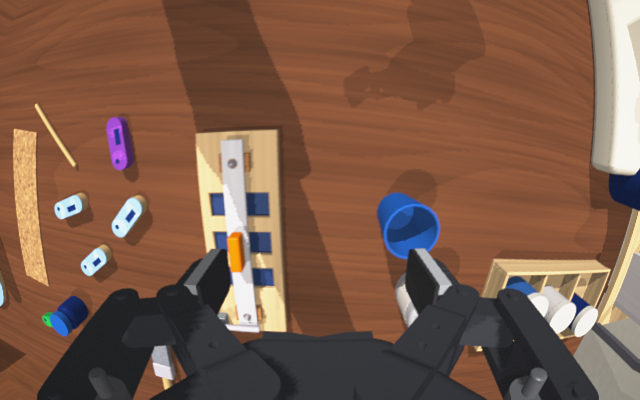

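Call:
send_rows(
  rows=[
    [0, 0, 0, -0.6, -1, 0, 0],
    [0, 0, 0, -0.6, -1, 0, 0],
    [0, 0, 0, -0.6, -1, 0, 0],
    [0, 0, 0, -0.6, -1, 0, 0],
    [0, 0, 0, -0.6, -1, 0, 0],
    [0, 0, 0, 0, 0, 0, 0],
    [0, 0, 0, 0, 0, 0, 0],
    [0, 0, 0, 0, 0, 0, 0],
    [0, 0, 0, 0, 0, 0, 0],
    [0, 0, 0, 0, 0, 0, 0],
  ],
)

```text
time: 3.2
position: [0.451, 0.1287, 0.2586]
eef_rot: [0.153, -3.138, -0.0]
wrist_force: [-0.7, -0.4, -0.2]
opening: 0.0851
```

```bash
python3 - <<'E'
from h import *
shot('wrist','d')
print(repr(pose()))
plan((.66,.07,.24),yaw=185.5)
E
```

```text
(array([0.45109342, 0.12850981, 0.25866872]), array([[-9.95304876e-01, -9.67894582e-02, -6.92744525e-05],
       [-9.67894707e-02,  9.95304856e-01,  2.06790098e-04],
       [ 4.89340974e-05,  2.12524230e-04, -9.99999976e-01]]))
turn total (6deg u) [ 0.   -0.    0.01] shift in CURRENT axes [-8.09 -3.14  0.75] shift in TARGET axes [-8.09 -3.13  0.75]
```

View pics/d.png

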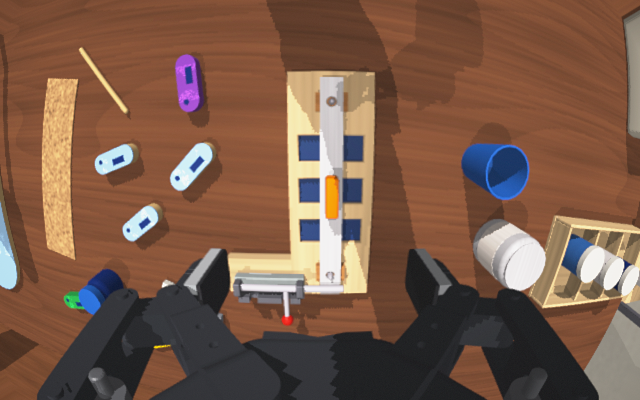

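```bash
python3 - <<'E'
import cv2
im=cv2.imread('pics/d.png')
cv2.imwrite('pics/d1.png',cv2.resize(im[60:190,270:400],None,fx=4.5,fy=4.5,interpolation=cv2.INTER_CUBIC))
cv2.imwrite('pics/d2.png',cv2.resize(im[210:340,220:390],None,fx=4.5,fy=4.5,interpolation=cv2.INTER_CUBIC))
E
```

```text
(no output)
```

View pics/d1.png

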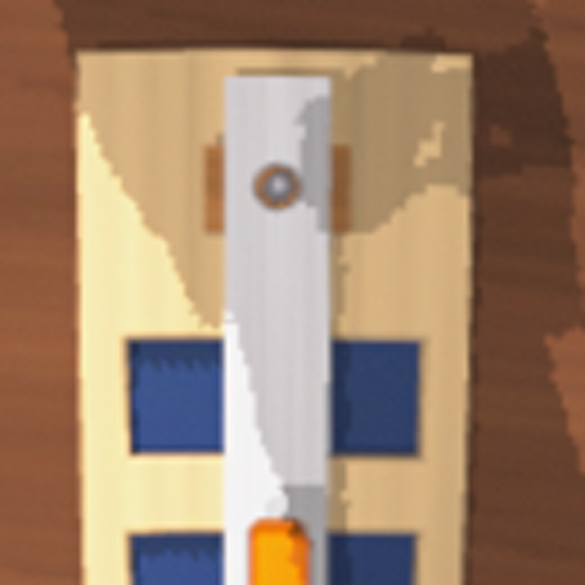

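View pics/d2.png

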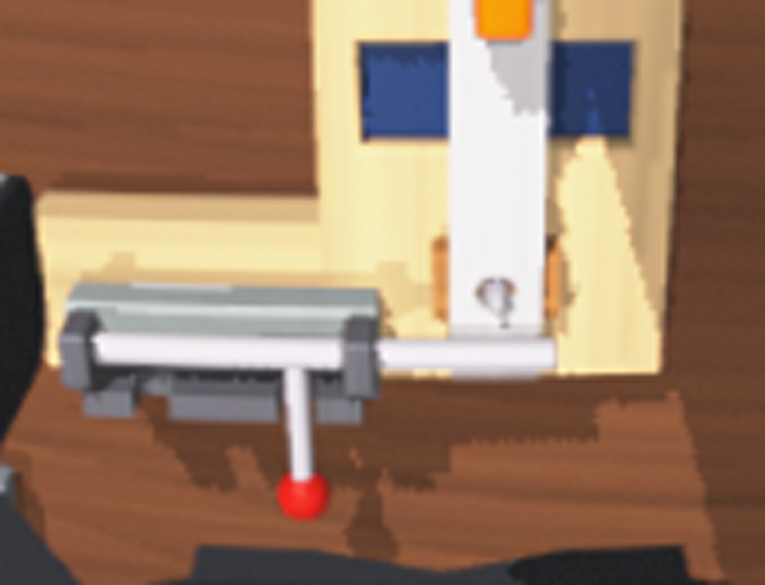

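```bash
cat > jig.py <<'E'
from h import *
from scipy.optimize import least_squares
ps=(np.array([0.45109342, 0.12850981, 0.25866872]), np.array([[-9.95304876e-01, -9.67894582e-02, -6.92744525e-05],
       [-9.67894707e-02,  9.95304856e-01,  2.06790098e-04],
       [ 4.89340974e-05,  2.12524230e-04, -9.99999976e-01]]))
c=cam('wrist',ps)
pts=[((287.3,71.6),(-.155,-.055,.02)),((374.9,72),(-.155,.055,.02)),((331.8,100.9),(-.115,0,.045)),((366.7,292.9),(.155,.055,.02)),((287.3,320),(.187,-.062,.044)),((227.8,253.3),(.099,-.15,.02)),((231.1,291.8),(.155,-.15,.02))]
W=np.array([onz(c,uv,q[2]) for uv,q in pts]);Q=np.array([q for _,q in pts])
def f(v,Q=Q,W=W):
    J=dict(o=v[:2],a=v[2]); return np.ravel([(jig2w(J,q)-w)[:2] for q,w in zip(Q,W)])
r=least_squares(f,[.47,.14,5.5]);print('J',r.x);print(np.round(r.fun.reshape(-1,2)*1000,1))
J=dict(o=r.x[:2],a=r.x[2])
if __name__=='__main__':
    im=cv2.imread('pics/d.png')
    for b in blobs(im,(5,180,150),(20,255,255),60)[:2]: print('orange',cv2.boundingRect(b),cv2.contourArea(b))
    k=blobs(im,(0,180,120),(3,255,255),20)[0];M=cv2.moments(k);print('knob',M['m10']/M['m00'],M['m01']/M['m00'],jig2w(J,(.187,-.062,.044)))
    ct=cam('top'); it=cv2.imread('pics/a_top.png')
    for q in Q: print(np.round(proj(ct,jig2w(J,q)),1),end=' ')
    for b in blobs(im,(85,15,150),(112,140,255),150)[:6]:
        w=np.array([onz(c,p[0],.018)[:2] for p in b],np.float32)*1000
        print('deck',cv2.boundingRect(b),cv2.minAreaRect(w))
    m=cv2.inRange(cv2.cvtColor(im,cv2.COLOR_BGR2HSV),(12,60,130),(28,255,255)); m[:,110:]=0
    b=max(cv2.findContours(m,cv2.RETR_EXTERNAL,cv2.CHAIN_APPROX_NONE)[0],key=cv2.contourArea)
    w=np.array([onz(c,p[0],.003)[:2] for p in b],np.float32)*1000; print('mat',cv2.boundingRect(b),cv2.minAreaRect(w))
E
python3 jig.py
```

```text
J [0.47453554 0.14912033 5.56467607]
[[-1.7  0.7]
 [-0.9  0.9]
 [-1.2  1.4]
 [-1.  -0.2]
 [-1.1  0.4]
 [ 7.6 -2.5]
 [-1.8 -0.7]]
orange (326, 176, 12, 42) 442.5
knob 286.99498746867164 320.16541353383457 [0.66666638 0.10554577 0.044     ]
[298.8 293. ] [256.  296.7] [275.6 279.2] [249.3 179. ] [291.5 161.8] [327.  193.4] [325.2 173.1] deck (170, 143, 43, 48) ((459.3304138183594, -44.58949279785156), (31.245784759521484, 80.10860443115234), 47.98810577392578)
deck (0, 203, 17, 86) ((687.4283447265625, -558.799072265625), (74.36809539794922, 248.8395538330078), 64.38016510009766)
deck (95, 144, 38, 30) ((455.9876708984375, -179.56036376953125), (30.920835494995117, 80.64228820800781), 20.122514724731445)
deck (123, 206, 35, 35) ((552.7948608398438, -134.9431915283203), (31.166614532470703, 81.25285339355469), 38.2121467590332)
mat (41, 78, 37, 182) ((485.408203125, -336.9878845214844), (88.44293975830078, 331.7985534667969), 83.13327026367188)
```

```bash
sed -i 's/,((227.8,253.3),(.099,-.15,.02))//' jig.py; python3 jig.py | head -9; python3 - <<'E'
from jig import *
for n,q in [('knob',(.187,-.062,.044)),('bar',(0,0,.063))]: print(n,jig2w(J,q))
im=cv2.imread('pics/a_side.png');cs=cam('side')
for b in blobs(im,(0,180,120),(4,255,255),8)[:6]: print(cv2.boundingRect(b))
print(proj(cs,jig2w(J,(.187,-.062,.044))))
it=cv2.imread('pics/a_top.png')
t,e=tri(c,(287,320.2),cam('top'),(292,162));print('tri knob',t,e)
plan(jig2w(J,(.187,-.062,.14)),yaw=180+J['a'])
E
```

```text
J [0.47571638 0.14865912 5.77261436]
[[-0.2 -0.3]
 [ 0.2 -0.1]
 [ 0.1  0.5]
 [-0.1 -0.1]
 [ 0.3  0.6]
 [-0.1 -0.5]]
orange (326, 176, 12, 42) 442.5
knob 286.99498746867164 320.16541353383457 [0.66800409 0.10578213 0.044     ]
J [0.47571638 0.14865912 5.77261436]
[[-0.2 -0.3]
 [ 0.2 -0.1]
 [ 0.1  0.5]
 [-0.1 -0.1]
 [ 0.3  0.6]
 [-0.1 -0.5]]
knob [0.66800409 0.10578213 0.044     ]
bar [0.47571638 0.14865912 0.063     ]
(347, 182, 5, 7)
[348.88832102 185.25122607]
tri knob [0.66521568 0.10441323 0.04766004] 0.0010101926950693563
turn total (6deg u) [ 0.   -0.   -0.04] shift in CURRENT axes [-8.55 -1.75  4.75] shift in TARGET axes [-8.54 -1.78  4.75]
```

Call:
send_rows(
  rows=[
    [0, 0, 0, -0.85, -0.18, 0.3, 0],
    [0, 0, 0, -0.85, -0.18, 0.3, 0],
    [0, 0, 0, -0.85, -0.18, 0.3, 0],
    [0, 0, 0, -0.85, -0.18, 0.3, 0],
    [0, 0, 0, -0.85, -0.18, 0.3, 0],
    [0, 0, 0, -0.85, -0.18, 0.3, 0],
    [0, 0, 0, -0.85, -0.18, 0.3, 0],
    [0, 0, 0, -0.85, -0.18, 0.3, 0],
    [0, 0, 0, -0.85, -0.18, 0.3, 0],
    [0, 0, 0, -0.9, -0.18, 0.3, 0],
  ],
)

```text
time: 4.25
position: [0.6691, 0.1037, 0.1831]
eef_rot: [0.151, -3.137, -0.0]
wrist_force: [0.0, -0.6, -0.3]
opening: 0.0856
```

```bash
python3 - <<'E'
from jig import *
shot('wrist','e')
plan(jig2w(J,(.187,-.062,.047)),yaw=180+J['a'])
c=cam('wrist');print(proj(c,jig2w(J,(.187,-.062,.044))))
im=cv2.imread('pics/e.png');k=blobs(im,(0,180,120),(3,255,255),20)[0];M=cv2.moments(k);uv=(M['m10']/M['m00'],M['m01']/M['m00']);print(uv,w2jig(J,onz(c,uv,.044)))
E
```

```text
J [0.47571745 0.1486594  5.77260351]
[[-0.2 -0.3]
 [ 0.2 -0.1]
 [ 0.1  0.5]
 [-0.1 -0.1]
 [ 0.3  0.6]
 [-0.1 -0.5]]
turn total (6deg u) [-0.01  0.01 -0.06] shift in CURRENT axes [0.15 0.16 5.36] shift in TARGET axes [0.14 0.15 5.36]
[321.63973619 185.48864009]
(318.6335754640839, 188.3728813559322) [ 0.18982812 -0.06490351  0.044     ]
```

View pics/e.png

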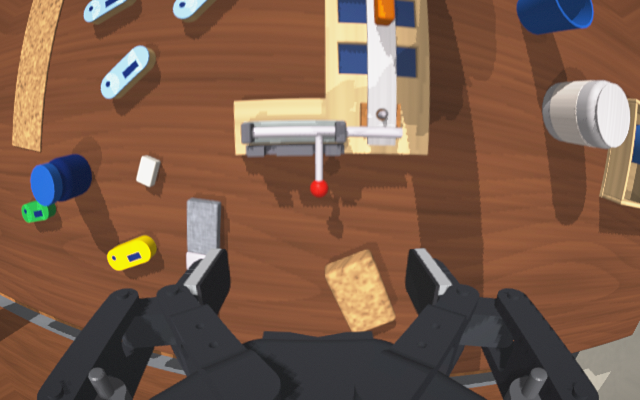

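```bash
python3 - <<'E'
from jig import *
ps=(np.array([.669,.1037,.183]),Rdown(185.6));c=cam('wrist',ps)
for uv in [(188,200),(222,202),(188,250),(218,260),(205,262),(327,270),(370,250),(395,315)]: print(uv,np.round(w2jig(J,onz(c,uv,.01)),3))
it=cv2.imread('pics/a_top.png');ct=cam('top')
for uv in [(333,118),(349,120),(333,155),(347,155),(347,88),(338,88),(253,107),(277,98),(287,128),(266,138)]: print(uv,np.round(w2jig(J,onz(ct,uv,.01)),3))
E
```

```text
J [0.47571427 0.14866202 5.77252777]
[[-0.2 -0.3]
 [ 0.2 -0.1]
 [ 0.1  0.5]
 [-0.1 -0.1]
 [ 0.3  0.6]
 [-0.1 -0.5]]
(188, 200) [ 0.207 -0.215  0.01 ]
(222, 202) [ 0.21  -0.172  0.01 ]
(188, 250) [ 0.271 -0.224  0.01 ]
(218, 260) [ 0.283 -0.185  0.01 ]
(205, 262) [ 0.287 -0.203  0.01 ]
(327, 270) [ 0.294 -0.053  0.01 ]
(370, 250) [ 0.269 -0.003  0.01 ]
(395, 315) [0.365 0.037 0.01 ]
(333, 118) [ 0.312 -0.187  0.01 ]
(349, 120) [ 0.303 -0.231  0.01 ]
(333, 155) [ 0.205 -0.177  0.01 ]
(347, 155) [ 0.202 -0.215  0.01 ]
(347, 88) [ 0.398 -0.235  0.01 ]
(338, 88) [ 0.4   -0.209  0.01 ]
(253, 107) [0.362 0.034 0.01 ]
(277, 98) [ 0.383 -0.035  0.01 ]
(287, 128) [ 0.293 -0.056  0.01 ]
(266, 138) [0.269 0.004 0.01 ]
```

Call:
send_rows(
  rows=[
    [0, 0, 0, 0.15, 0.16, 0, 0.3],
    [0, 0, 0, 0, 0, 0.9, 0.3],
    [0, 0, 0, 0, 0, 0.9, 0.3],
    [0, 0, 0, 0, 0, 0.9, 0.3],
    [0, 0, 0, 0, 0, 0.9, 0.3],
    [0, 0, 0, 0, 0, 0.9, 0.3],
    [0, 0, 0, 0, 0, 0.8, 0.3],
    [0, 0, 0, 0, 0, 0, 0.3],
    [0, 0, 0, 0, 0, 0, 0.3],
    [0, 0, 0, 0, 0, 0, 0.3],
  ],
)

```text
time: 5.3
position: [0.6652, 0.1076, 0.0531]
eef_rot: [-0.15, 3.135, 0.001]
wrist_force: [1.0, -0.3, 0.2]
opening: 0.06
```

```bash
python3 - <<'E'
from jig import *
im,c=shot('wrist','f')
plan(jig2w(J,(.187,-.062,.047)),yaw=180+J['a'])
k=blobs(im,(0,180,120),(3,255,255),20)[0];M=cv2.moments(k);uv=(M['m10']/M['m00'],M['m01']/M['m00']);print(uv,w2jig(J,onz(c,uv,.044)))
E
```

```text
J [0.4757119  0.14865843 5.77268889]
[[-0.2 -0.3]
 [ 0.2 -0.1]
 [ 0.1  0.5]
 [-0.1 -0.1]
 [ 0.3  0.6]
 [-0.1 -0.5]]
turn total (6deg u) [ 0.    0.03 -0.05] shift in CURRENT axes [-0.1  -0.07  0.24] shift in TARGET axes [-0.1  -0.07  0.24]
(312.80492866407263, 243.12918287937742) [ 0.18598689 -0.06265267  0.044     ]
```

View pics/f.png

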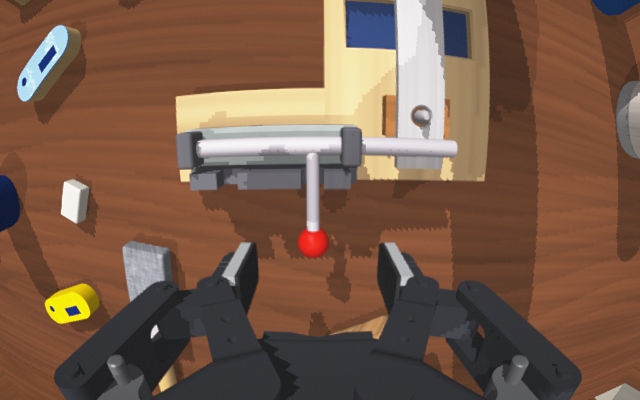

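Call:
send_rows(
  rows=[
    [0, 0, 0, -0.05, -0.07, 0.2, 0.3],
    [0, 0, 0, 0, 0, 0, 0.6],
    [0, 0, 0, 0, 0, 0, 1],
    [0, 0, 0, 0, 0, 0, 1],
    [0, 0, 0, 0, 0, 0, 1],
    [0, 0, 0, 0, 0, 0, 1],
    [0, 0, 0, 0, 0, 0, 1],
    [0, 0, 0, 0, 0, 0, 1],
    [0, 0, 0, 0, 0, 0, 1],
    [0, 0, 0, 0, 0, 0, 1],
  ],
  squeeze=25,
)

```text
time: 6.35
position: [0.6658, 0.1053, 0.0461]
eef_rot: [0.15, -3.138, 0.0]
wrist_force: [-0.7, 0.7, 0.1]
opening: -0.0
```

```bash
python3 - <<'E'
from jig import *
im,c=shot('wrist','g'); print(w2jig(J,pose()[0]),env.sense()['opening'],env.sense()['wrist_force'])
import numpy as np
prev=(0.187,.044)
for t in np.linspace(.1,1.05,10):
    x=.132+.055*np.cos(t);z=.044+.055*np.sin(t);print(round(t,2),np.round([-(x-prev[0])/.025,-(z-prev[1])/.025],2));prev=(x,z)
E
```

```text
J [0.4757166  0.14865992 5.77259489]
[[-0.2 -0.3]
 [ 0.2 -0.1]
 [ 0.1  0.5]
 [-0.1 -0.1]
 [ 0.3  0.6]
 [-0.1 -0.5]]
[ 0.1847656  -0.06228499  0.04607527] 0.00010025614151288915 [ 0.79370196  0.51639014 -0.18619853]
0.1 [ 0.01 -0.22]
0.21 [ 0.04 -0.23]
0.31 [ 0.06 -0.22]
0.42 [ 0.08 -0.22]
0.52 [ 0.11 -0.21]
0.63 [ 0.13 -0.19]
0.73 [ 0.15 -0.18]
0.84 [ 0.16 -0.16]
0.94 [ 0.18 -0.15]
1.05 [ 0.19 -0.13]
```

View pics/g.png

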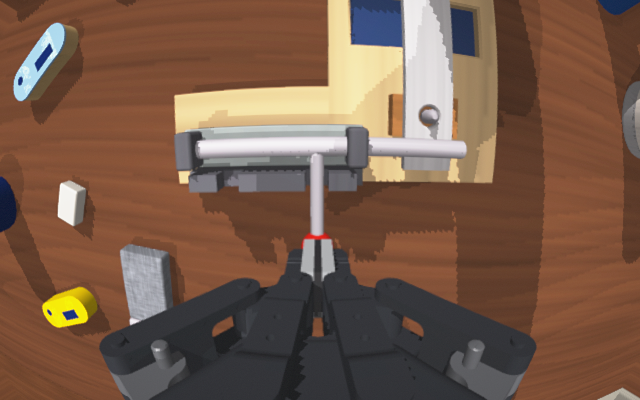

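```bash
python3 - <<'E'
from h import *
im,c=shot('side','s1'); x,y=map(int,proj(c,(.668,.106,.05)));print(x,y)
cv2.imwrite('pics/s1c.png',cv2.resize(im[y-90:y+40,x-90:x+80],None,fx=4.5,fy=4.5,interpolation=cv2.INTER_CUBIC))
E
```

```text
348 183
```

View pics/s1c.png

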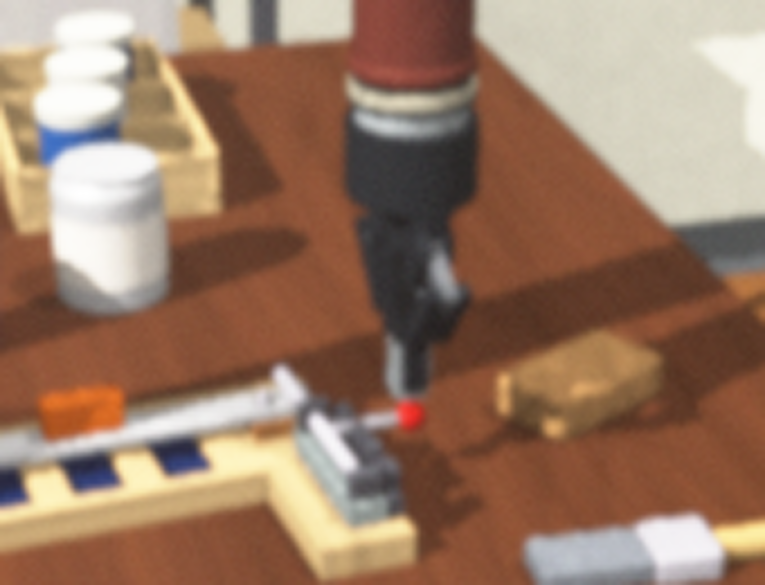

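```bash
python3 - <<'E'
from h import *
c=cam('wrist'); p,Rm=pose()
for z in [.022,.01,0,-.01,-.02,-.03]:
    print(z,proj(c,p+Rm@np.array([0,0,z])),proj(c,p+Rm@np.array([0.011,0,z])),proj(cam('side'),p+Rm@np.array([0,0,z])))
im=cv2.imread('pics/g.png');cv2.imwrite('pics/g1.png',cv2.resize(im[210:340,250:390],None,fx=5,fy=5,interpolation=cv2.INTER_CUBIC))
E
```

```text
0.022 [317.53540595 232.38003326] [317.53481787 215.14750682] [348.07578738 191.89990114]
0.01 [317.53765093 239.92601498] [317.53720345 221.73783999] [348.12055086 188.02312619]
0 [317.53969911 246.9761394 ] [317.53940502 227.92715522] [348.15818639 184.76367235]
-0.01 [317.54192707 254.83880261] [317.54182925 234.86845973] [348.19612826 181.4776883 ]
-0.02 [317.54435331 263.65093491] [317.54450716 242.69923119] [348.23438021 178.16484881]
-0.03 [317.54699665 273.578346  ] [317.5474741 251.5899001] [348.27294607 174.82482331]
```

View pics/g1.png

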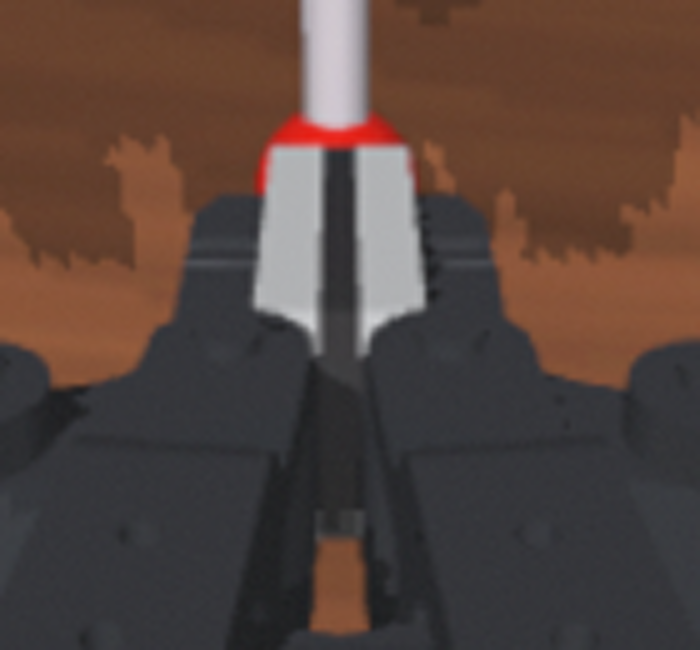

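Call:
send_rows(
  rows=[
    [0, 0, 0, -0.05, 0, 0, 0.4],
    [0, 0, 0, 0, 0, 0, 0.4],
    [0, 0, 0, 0, 0, 0, 0.4],
    [0, 0, 0, 0, 0, 0, 0.4],
    [0, 0, 0, 0, 0, 0.4, 0.4],
    [0, 0, 0, 0, 0, 0.4, 0.4],
    [0, 0, 0, 0, 0, 0.4, 0.4],
    [0, 0, 0, 0, 0, 0, 0.4],
    [0, 0, 0, 0, 0, 0, 0.4],
    [0, 0, 0, 0, 0, 0, 0.4],
  ],
)

```text
time: 7.45
position: [0.6674, 0.1055, 0.0163]
eef_rot: [-0.15, 3.137, 0.0]
wrist_force: [0.7, 0.3, 0.4]
opening: 0.0511
```

```bash
python3 - <<'E'
from h import *
im,c=shot('side','s2'); x,y=348,183
a=cv2.resize(im[y-70:y+30,x-60:x+60],None,fx=4,fy=4,interpolation=cv2.INTER_CUBIC)
w,_=shot('wrist','g2'); b=cv2.resize(w[190:300,220:420],None,fx=2,fy=2)
cv2.imwrite('pics/s2c.png',np.vstack([a,cv2.copyMakeBorder(b,0,0,0,80,0)]))
print(env.sense()['position'],env.sense()['wrist_force'])
E
```

```text
[0.66751733 0.10543718 0.01661497] [ 0.07485725  0.50479162 -0.1914955 ]
```

View pics/s2c.png

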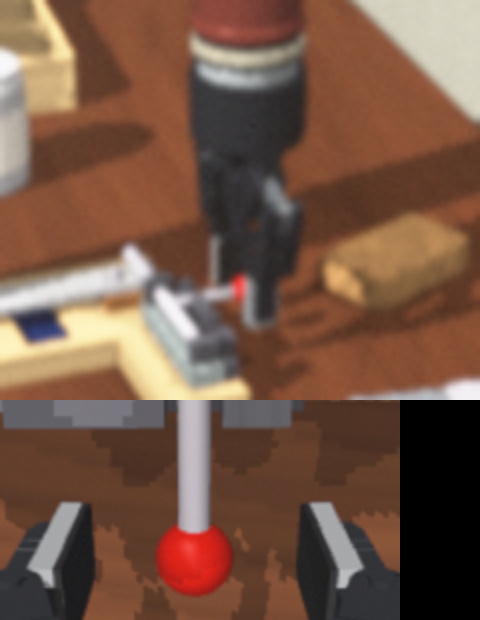

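Call:
send_rows(
  rows=[
    [0, 0, 0, 0, 0, 0.2, 0.4],
    [0, 0, 0, 0, 0, 0, 0.7],
    [0, 0, 0, 0, 0, 0, 1],
    [0, 0, 0, 0, 0, 0, 1],
    [0, 0, 0, 0, 0, 0, 1],
    [0, 0, 0, 0, 0, 0, 1],
    [0, 0, 0, 0, 0, 0, 1],
    [0, 0, 0, 0, 0, 0, 1],
    [0, 0, 0, 0, 0, 0, 1],
    [0, 0, 0, 0, 0, 0, 1],
  ],
  squeeze=25,
)

```text
time: 8.55
position: [0.667, 0.1053, 0.0111]
eef_rot: [0.15, -3.138, 0.0]
wrist_force: [0.1, -1.3, 0.5]
opening: 0.0163
```

```bash
python3 - <<'E'
from h import *
w,_=shot('wrist','g3'); cv2.imwrite('pics/g3c.png',cv2.resize(w[120:300,220:420],None,fx=3,fy=3))
print(env.sense()['position'],env.sense()['wrist_force'])
E
```

```text
[0.66698996 0.10535724 0.01110067] [-0.55503732 -0.41998233  0.67321597]
```

View pics/g3c.png

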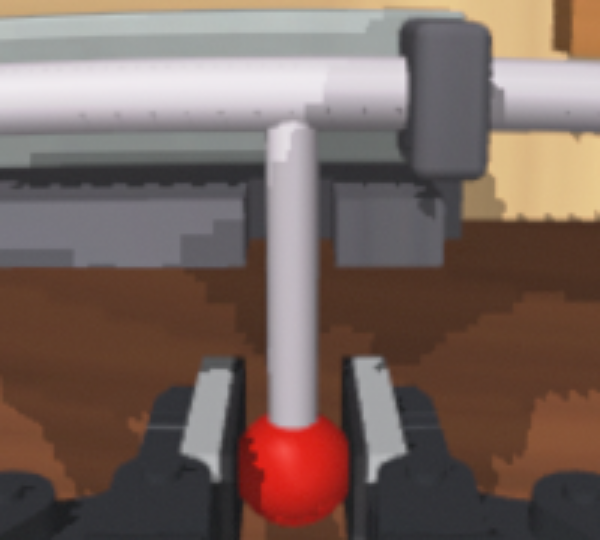

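Call:
send_rows(
  rows=[
    [0, 0, 0, 0.01, 0, -0.22, 1],
    [0, 0, 0, 0.04, 0, -0.23, 1],
    [0, 0, 0, 0.06, 0, -0.22, 1],
    [0, 0, 0, 0.08, 0, -0.22, 1],
    [0, 0, 0, 0.11, 0, -0.21, 1],
    [0, 0, 0, 0.13, 0, -0.19, 1],
    [0, 0, 0, 0.15, 0, -0.18, 1],
    [0, 0, 0, 0.16, 0, -0.16, 1],
    [0, 0, 0, 0.18, 0, -0.15, 1],
    [0, 0, 0, 0.19, 0, -0.13, 1],
  ],
)

```text
time: 9.6
position: [0.6397, 0.1027, 0.0595]
eef_rot: [-0.149, 3.137, -0.0]
wrist_force: [1.4, 0.1, -0.4]
opening: 0.0161
```

```bash
python3 - <<'E'
from h import *
w,_=shot('wrist','g4'); cv2.imwrite('pics/g4c.png',cv2.resize(w[120:300,220:420],None,fx=3,fy=3))
print(env.sense()['position'],env.sense()['wrist_force'])
E
```

```text
[0.63886962 0.10257528 0.05993091] [ 0.89773963 -0.70489045 -1.01108558]
```

View pics/g4c.png

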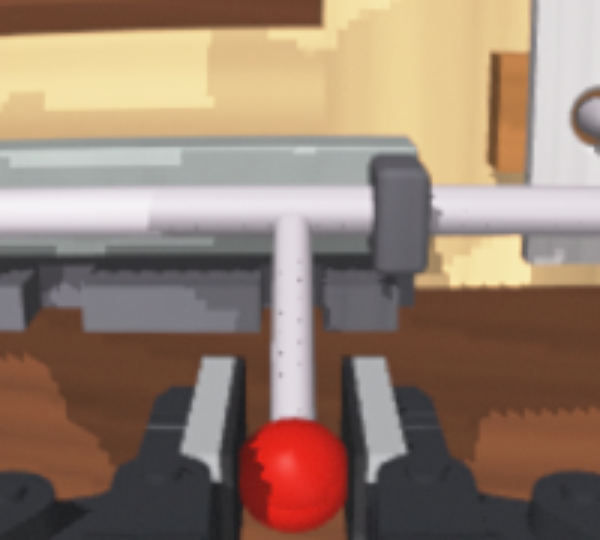

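Call:
send_rows(
  rows=[
    [0, 0, 0, 0, -0.2, 0, 1],
    [0, 0, 0, 0, -0.2, 0, 1],
    [0, 0, 0, 0, -0.2, 0, 1],
    [0, 0, 0, 0, -0.2, 0, 1],
    [0, 0, 0, 0, -0.2, 0, 1],
    [0, 0, 0, 0, -0.2, 0, 1],
    [0, 0, 0, 0, -0.2, 0, 1],
    [0, 0, 0, 0, -0.2, 0, 1],
    [0, 0, 0, 0, -0.25, 0, 1],
    [0, 0, 0, 0, 0, 0, 1],
  ],
)

```text
time: 10.65
position: [0.6445, 0.0556, 0.0592]
eef_rot: [-0.148, 3.137, -0.001]
wrist_force: [4.0, -0.5, 1.5]
opening: 0.0154
```

```bash
python3 - <<'E'
from jig import *
w,_=shot('wrist','g5')
print(w2jig(J,env.sense()['position']),env.sense()['wrist_force'])
E
```

```text
J [0.47571446 0.14866072 5.77258405]
[[-0.2 -0.3]
 [ 0.2 -0.1]
 [ 0.1  0.5]
 [-0.1 -0.1]
 [ 0.3  0.6]
 [-0.1 -0.5]]
[ 0.15857802 -0.10956772  0.05920428] [3.80309027 1.13832667 1.9711331 ]
```

View pics/g5.png

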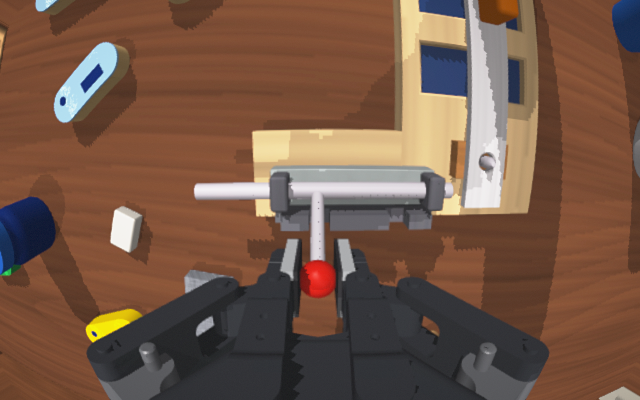

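Call:
send_rows(
  rows=[
    [0, 0, 0, -0.19, 0.03, 0.13, 1],
    [0, 0, 0, -0.18, 0, 0.15, 1],
    [0, 0, 0, -0.16, 0, 0.16, 1],
    [0, 0, 0, -0.15, 0, 0.18, 1],
    [0, 0, 0, -0.13, 0, 0.19, 1],
    [0, 0, 0, -0.11, 0, 0.21, 1],
    [0, 0, 0, -0.08, 0, 0.22, 1],
    [0, 0, 0, -0.06, 0, 0.22, 1],
    [0, 0, 0, -0.04, 0, 0.22, 1],
    [0, 0, 0, 0, 0, 0.15, 1],
  ],
)

```text
time: 11.7
position: [0.6699, 0.06, 0.012]
eef_rot: [0.15, -3.135, 0.0]
wrist_force: [-3.9, -0.8, 8.1]
opening: 0.0162
```

```bash
python3 - <<'E'
from jig import *
w,_=shot('wrist','g6')
print(w2jig(J,env.sense()['position']),env.sense()['wrist_force'])
E
```

```text
J [0.47572125 0.14866034 5.77254075]
[[-0.2 -0.3]
 [ 0.2 -0.1]
 [ 0.1  0.5]
 [-0.1 -0.1]
 [ 0.3  0.6]
 [-0.1 -0.5]]
[ 0.18442448 -0.10775093  0.01212098] [-2.75616856 -2.38371077  1.50568321]
```

View pics/g6.png

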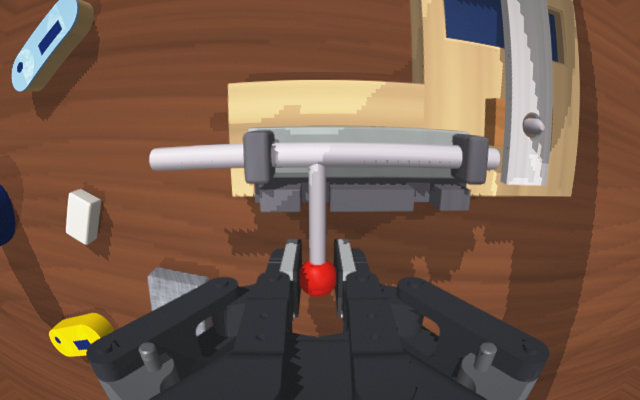

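Call:
send_rows(
  rows=[
    [0, 0, 0, 0, 0, 0, 0.6],
    [0, 0, 0, 0, 0, 0, 0.6],
    [0, 0, 0, 0, 0, 0, 0.6],
    [0, 0, 0, 0, 0, -0.5, 0.6],
    [0, 0, 0, 0, 0, -1, 0.6],
    [0, 0, 0, 0, 0, -1, 0.6],
    [0, 0, 0, 0, 0, -1, 0.6],
    [0, 0, 0, 0, 0, -1, 0.5],
    [0, 0, 0, 0, 0, -1, 0.5],
    [0, 0, 0, 0, 0, 0, 0.5],
  ],
)

```text
time: 12.75
position: [0.6745, 0.0604, 0.1564]
eef_rot: [-0.149, 3.127, 0.001]
wrist_force: [0.7, -0.8, 0.7]
opening: 0.0428
```

```bash
python3 - <<'E'
from jig import *
w,_=shot('wrist','g7')
plan(jig2w(J,(0,0,.12)),yaw=180+J['a'])
E
```

```text
J [0.4756992  0.14865734 5.77283005]
[[-0.2 -0.3]
 [ 0.2 -0.1]
 [ 0.1  0.5]
 [-0.1 -0.1]
 [ 0.3  0.6]
 [-0.1 -0.5]]
turn total (6deg u) [ 0.    0.06 -0.05] shift in CURRENT axes [7.53 4.27 1.31] shift in TARGET axes [7.49 4.31 1.36]
```

View pics/g7.png

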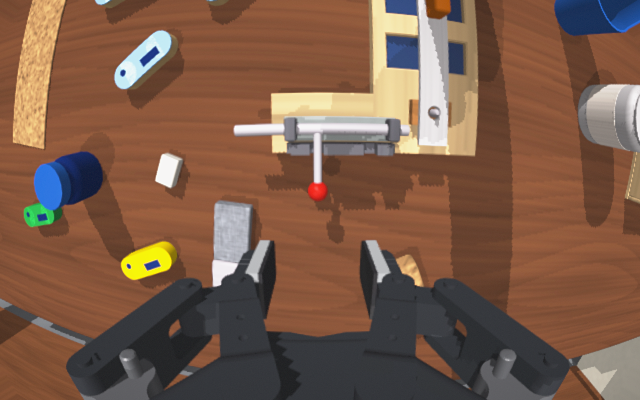

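Call:
send_rows(
  rows=[
    [0, 0, -0.05, 0.83, 0.47, 0, 0.5],
    [0, 0, 0, 0.83, 0.48, 0.1, 0.5],
    [0, 0, 0, 0.83, 0.48, 0.1, 0.5],
    [0, 0, 0, 0.83, 0.48, 0.2, 0.5],
    [0, 0, 0, 0.83, 0.48, 0.2, 0.5],
    [0, 0, 0, 0.83, 0.48, 0.2, 0.5],
    [0, 0, 0, 0.83, 0.48, 0.2, 0.5],
    [0, 0, 0, 0.83, 0.48, 0.2, 0.5],
    [0, 0, 0, 0.83, 0.48, 0.1, 0.5],
    [0, 0, 0, 0, 0, 0, 0.5],
  ],
)

```text
time: 13.8
position: [0.47, 0.1502, 0.117]
eef_rot: [0.165, -3.131, -0.0]
wrist_force: [0.8, 0.1, -0.1]
opening: 0.0426
```

Call:
send_rows(
  rows=[
    [0, 0, 0, 0, 0, 0, 0.5],
    [0, 0, 0, 0, 0, 0, 0.5],
    [0, 0, 0, 0, 0, 0, 0.5],
    [0, 0, 0, 0, 0, 0, 0.5],
    [0, 0, 0, 0, 0, 0, 0.5],
    [0, 0, 0, 0, 0, 0, 0.5],
    [0, 0, 0, 0, 0, 0, 0.5],
    [0, 0, 0, 0, 0, 0, 0.5],
    [0, 0, 0, 0, 0, 0, 0.5],
    [0, 0, 0, 0, 0, 0, 0.5],
  ],
)

```text
time: 14.8
position: [0.4746, 0.1487, 0.1181]
eef_rot: [0.158, -3.138, 0.0]
wrist_force: [-0.1, -0.2, 0.3]
opening: 0.0425
```

```bash
python3 - <<'E'
from jig import *
w,c=shot('wrist','h')
plan(jig2w(J,(0,0,.030)),yaw=180+J['a'])
for b in blobs(w,(5,180,100),(20,255,255),60)[:2]: print(cv2.boundingRect(b),cv2.minAreaRect(b))
for q in [(-.025,-.008,.063),(-.025,.008,.063),(.025,.008,.063),(.025,-.008,.063)]: print(proj(c,jig2w(J,q)))
E
```

```text
J [0.4757156  0.14865825 5.77261219]
[[-0.2 -0.3]
 [ 0.2 -0.1]
 [ 0.1  0.5]
 [-0.1 -0.1]
 [ 0.3  0.6]
 [-0.1 -0.5]]
turn total (6deg u) [-0. -0. -0.] shift in CURRENT axes [-0.05 -0.    3.52] shift in TARGET axes [-0.05 -0.01  3.52]
(307, 177, 20, 68) ((316.4999694824219, 210.49996948242188), (66.99998474121094, 18.999996185302734), 90.0)
[305.69480211 182.57251431]
[328.92874592 182.56728129]
[328.19844099 249.26659301]
[306.47538655 249.26881393]
```

View pics/h.png

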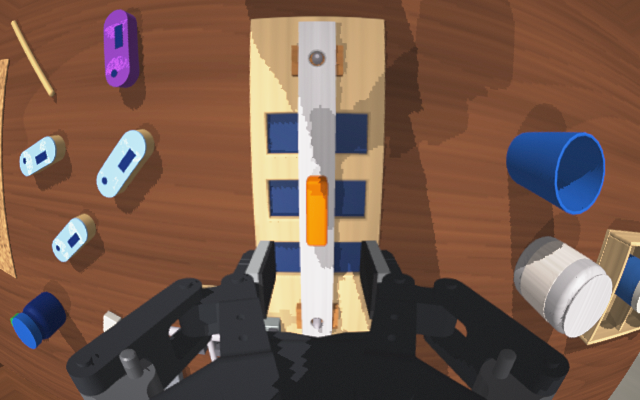

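Call:
send_rows(
  rows=[
    [0, 0, 0, 0, 0, 0.7, 0.5],
    [0, 0, 0, 0, 0, 0.7, 0.5],
    [0, 0, 0, 0, 0, 0.7, 0.5],
    [0, 0, 0, 0, 0, 0.7, 0.5],
    [0, 0, 0, 0, 0, 0.5, 0.5],
    [0, 0, 0, 0, 0, 0.2, 0.5],
    [0, 0, 0, 0, 0, 0, 0.5],
    [0, 0, 0, 0, 0, 0, 0.5],
    [0, 0, 0, 0, 0, 0, 1],
    [0, 0, 0, 0, 0, 0, 1],
  ],
  squeeze=60,
)

```text
time: 15.85
position: [0.4751, 0.1487, 0.0314]
eef_rot: [-0.158, 3.136, 0.0]
wrist_force: [-4.4, 0.5, 22.7]
opening: 0.0148
```

Call:
send_rows(
  rows=[
    [0, 0, 0, 0, 0, 0, 1],
    [0, 0, 0, 0, 0, 0, 1],
    [0, 0, 0, 0, 0, 0, 1],
    [0, 0, 0, 0, 0, 0, 1],
    [0, 0, 0, 0, 0, 0, 1],
    [0, 0, 0, 0, 0, 0, 1],
    [0, 0, 0, 0, 0, -0.1, 1],
    [0, 0, 0, 0, 0, -0.1, 1],
    [0, 0, 0, 0, 0, 0, 1],
    [0, 0, 0, 0, 0, 0, 1],
  ],
)

```text
time: 16.85
position: [0.4744, 0.1486, 0.0355]
eef_rot: [0.158, -3.137, 0.0]
wrist_force: [0.1, 0.5, -1.9]
opening: 0.0146
```

```bash
python3 - <<'E'
from jig import *
w,c=shot('wrist','h2');s,_=shot('side','h2s');cv2.imwrite('pics/h2s.png',cv2.resize(s[120:240,180:400],None,fx=3,fy=3))
print(w2jig(J,pose()[0]),env.sense()['wrist_force'],env.sense()['opening'])
E
```

```text
J [0.47571611 0.14865844 5.77259856]
[[-0.2 -0.3]
 [ 0.2 -0.1]
 [ 0.1  0.5]
 [-0.1 -0.1]
 [ 0.3  0.6]
 [-0.1 -0.5]]
[-1.34430148e-03  7.05306411e-05  3.53978529e-02] [-0.66620163  0.66060541 -2.11384735] 0.014934302243351244
```

View pics/h2.png

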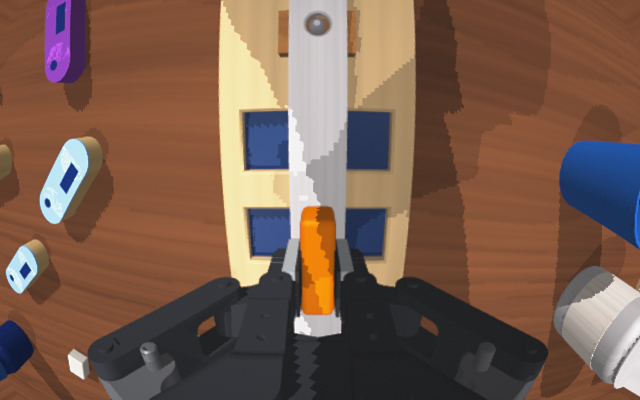

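View pics/h2s.png

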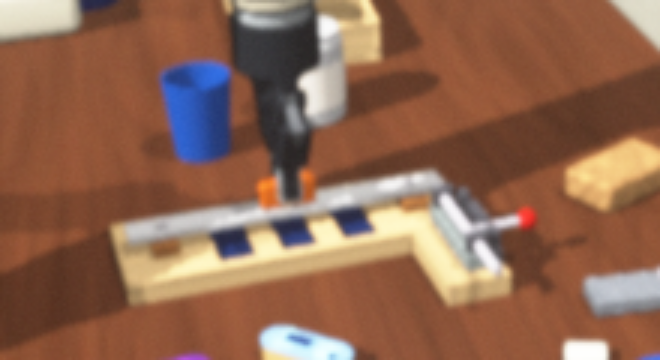

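Call:
send_rows(
  rows=[
    [0, 0, 0, 0, 0, -0.5, 1],
    [0, 0, 0, 0, 0, -0.8, 1],
    [0, 0, 0, 0, 0, -0.8, 1],
    [0, 0, 0, 0, 0, -0.8, 1],
    [0, 0, 0, 0, 0, -0.6, 1],
    [0, 0, 0, 0, -0.5, 0, 1],
    [0, 0, 0, 0, -1, 0, 1],
    [0, 0, 0, 0, -1, 0, 1],
    [0, 0, 0, 0, -1, 0, 1],
    [0, 0, 0, 0, -1, 0, 1],
  ],
)

```text
time: 17.95
position: [0.4851, 0.0344, 0.1226]
eef_rot: [0.156, -3.136, 0.001]
wrist_force: [0.1, -0.4, -1.6]
opening: 0.0147
```

Call:
send_rows(
  rows=[
    [0, 0, 0.3, 0, -1, 0, 1],
    [0, 0, 0.3, 0, -1, 0, 1],
    [0, 0, 0.3, 0, -1, 0, 1],
    [0, 0, 0.3, 0, -1, 0, 1],
    [0, 0, 0.3, 0, -1, 0, 1],
    [0, 0, 0.3, 0, -1, 0, 1],
    [0, 0, 0.3, 0, -1, 0, 1],
    [0, 0, 0, 0, -0.5, 0, 1],
    [0, 0, 0, 0, 0, 0, 1],
    [0, 0, 0, 0, 0, 0, 1],
  ],
)

```text
time: 18.95
position: [0.4851, -0.1493, 0.1228]
eef_rot: [-0.186, -3.135, -0.002]
wrist_force: [1.1, 0.7, -1.8]
opening: 0.0146
```

```bash
python3 - <<'E'
from h import *
w,c=shot('wrist','i')
print(pose()[0],env.sense()['wrist_force'],env.sense()['opening'])
plan((.485,-.337,.12),yaw=173.1)
E
```

```text
[ 0.48542255 -0.14859048  0.12286172] [ 0.00900023  0.22028927 -3.36061248] 0.014587556195309813
turn total (6deg u) [ 0.01 -0.01  0.03] shift in CURRENT axes [-0.86 -7.49  0.1 ] shift in TARGET axes [-0.89 -7.48  0.11]
```

View pics/i.png

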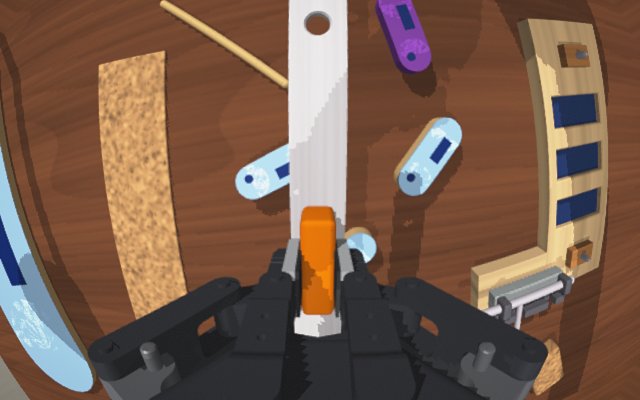

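```bash
python3 - <<'E'
from h import *
c=cam('wrist');a=onz(c,(98,65),.003);b=onz(c,(165,52),.003);d=onz(c,(186,290),.003);print(a,b,np.linalg.norm(a-b),d)
v=(a-b)[:2];print(np.degrees(np.arctan2(v[1],v[0])), np.degrees(np.arctan2(*(d-b)[[1,0]])))
m=(a+b)/2; ang=np.arctan2(*(d-b)[[1,0]]); print('centre',m[:2]+.165*np.array([np.cos(ang),np.sin(ang)]))
E
```

```text
[ 0.31919555 -0.35916927  0.003     ] [ 0.33035405 -0.27514918  0.003     ] 0.08475782164092216 [ 0.57587043 -0.30453122  0.003     ]
-97.56503933097618 -6.82438616618431
centre [ 0.48860577 -0.33676561]
```

Call:
send_rows(
  rows=[
    [0, 0, 0, -0.12, -0.95, 0, 1],
    [0, 0, 0, -0.12, -0.95, 0, 1],
    [0, 0, 0, -0.12, -0.95, 0, 1],
    [0, 0, 0, -0.12, -0.95, 0, 1],
    [0, 0, 0, -0.12, -0.95, 0, 1],
    [0, 0, 0, -0.12, -0.95, 0, 1],
    [0, 0, 0, -0.12, -0.95, 0, 1],
    [0, 0, 0, -0.12, -0.85, 0, 1],
    [0, 0, 0, 0, 0, 0.5, 1],
    [0, 0, 0, 0, 0, 0.8, 1],
  ],
)

```text
time: 20.0
position: [0.4884, -0.3384, 0.0908]
eef_rot: [0.185, 3.133, -0.0]
wrist_force: [0.4, 0.1, -1.7]
opening: 0.0146
```

Call:
send_rows(
  rows=[
    [0, 0, 0, 0, 0, 0.8, 1],
    [0, 0, 0, 0, 0, 0.8, 1],
    [0, 0, 0, 0, 0, 0.7, 1],
    [0, 0, 0, 0, 0, 0.4, 1],
    [0, 0, 0, 0, 0, 0.3, 1],
    [0, 0, 0, 0, 0, 0.2, 1],
    [0, 0, 0, 0, 0, 0.1, 1],
    [0, 0, 0, 0, 0, 0, 1],
    [0, 0, 0, 0, 0, 0, 1],
    [0, 0, 0, 0, 0, 0, 1],
  ],
)

```text
time: 21.0
position: [0.4873, -0.3397, 0.0087]
eef_rot: [0.188, 3.135, -0.001]
wrist_force: [-0.4, -0.1, -2.7]
opening: 0.0141
```

```bash
python3 - <<'E'
from h import *
w,c=shot('wrist','i2')
print(pose()[0],env.sense()['wrist_force'],env.sense()['opening'])
E
```

```text
[ 0.48721451 -0.33961909  0.00863268] [ 0.10341714 -0.29756287 -2.21298888] 0.014289276066239809
```

View pics/i2.png

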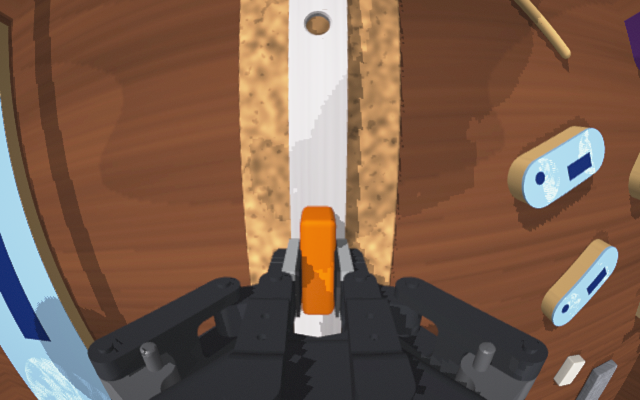

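Centred over the mat, about 4 mm above it. Lower until light contact, then release and rise.

Call:
send_rows(
  rows=[
    [0, 0, 0, 0, 0, 0.1, 1],
    [0, 0, 0, 0, 0, 0.08, 1],
    [0, 0, 0, 0, 0, 0, 1],
    [0, 0, 0, 0, 0, 0, 1],
    [0, 0, 0, 0, 0, 0, 0.7],
    [0, 0, 0, 0, 0, 0, 0.6],
    [0, 0, 0, 0, 0, 0, 0.6],
    [0, 0, 0, 0, 0, 0, 0.6],
    [0, 0, 0, 0, 0, -0.5, 0.6],
    [0, 0, 0, 0, 0, -1, 0.6],
  ],
)

```text
time: 22.05
position: [0.4857, -0.3384, 0.0405]
eef_rot: [-0.187, -3.132, -0.003]
wrist_force: [0.6, 0.7, 0.1]
opening: 0.0346
```

Call:
send_rows(
  rows=[
    [0, 0, 0, 0, 0, -1, 0.5],
    [0, 0, 0, 0, 0, -1, 0.5],
    [0, 0, 0, 0, 0, -1, 0.5],
    [0, 0, 0, 0, 0, -1, 0.5],
    [0, 0, 0, 0, 0, -1, 0.5],
    [0, 0, 0, 0.6, 0.9, 0, 0.3],
    [0, 0, 0, 0.6, 0.9, 0, 0.3],
    [0, 0, 0, 0.6, 0.9, 0, 0.3],
    [0, 0, 0, 0, 0, 0, 0.3],
    [0, 0, 0, 0, 0, 0, 0.3],
  ],
)

```text
time: 23.05
position: [0.4506, -0.2669, 0.1672]
eef_rot: [0.186, 3.134, -0.001]
wrist_force: [0.0, -0.1, 0.7]
opening: 0.0597
```

Call:
send_rows(
  rows=[
    [0, 0, 0, 0, 0, 0, 0.3],
    [0, 0, 0, 0, 0, 0, 0.3],
    [0, 0, 0, 0, 0, 0, 0.3],
    [0, 0, 0, 0, 0, 0, 0.3],
    [0, 0, 0, 0, 0, 0, 0.3],
    [0, 0, 0, 0, 0, 0, 0.3],
    [0, 0, 0, 0, 0, 0, 0.3],
    [0, 0, 0, 0, 0, 0, 0.3],
    [0, 0, 0, 0, 0, 0, 0.3],
    [0, 0, 0, 0, 0, 0, 0.3],
  ],
)

```text
time: 24.05
position: [0.4503, -0.267, 0.1661]
eef_rot: [-0.187, -3.136, 0.0]
wrist_force: [-0.3, 0.0, 0.5]
opening: 0.0596
```

```bash
cat > decks.py <<'E'
from jig import *
def decks(im,c,z=.018,amin=300):
    out=[]
    for b in blobs(im,(85,15,150),(112,140,255),amin):
        w=np.array([onz(c,p[0],z)[:2] for p in b],np.float32)*1000
        (x,y),(ww,hh),a=cv2.minAreaRect(w)
        if max(ww,hh)>120: continue
        if ww>hh: ww,hh,a=hh,ww,a+90
        out.append((np.array([x,y])/1000,(a+90)%180-90,ww,hh)); print('deck c',np.round([x,y],1),'narrow axis deg',round((a+90)%180-90,1),'size',round(ww,1),round(hh,1),'px',cv2.boundingRect(b))
    return out
E
python3 - <<'E'
from decks import *
w,c=shot('wrist','k')
print(pose()[0],env.sense()['wrist_force'],env.sense()['opening'])
decks(w,c)
E
```

```text
J [0.47573514 0.14873185 5.77189175]
[[-0.2 -0.3]
 [ 0.2 -0.1]
 [ 0.1  0.5]
 [-0.1 -0.1]
 [ 0.3  0.6]
 [-0.1 -0.5]]
[ 0.45033005 -0.26696351  0.16611924] [ 0.11177855 -0.08818492  0.06499892] 0.05971937147790228
deck c [ 455.6 -181.4] narrow axis deg 19.9 size 31.0 79.5 px (366, 157, 70, 51)
deck c [459. -47.] narrow axis deg 48.6 size 31.8 79.3 px (488, 144, 44, 61)
deck c [ 547.7 -131. ] narrow axis deg 38.0 size 32.0 64.2 px (418, 234, 51, 46)
```

View pics/k.png

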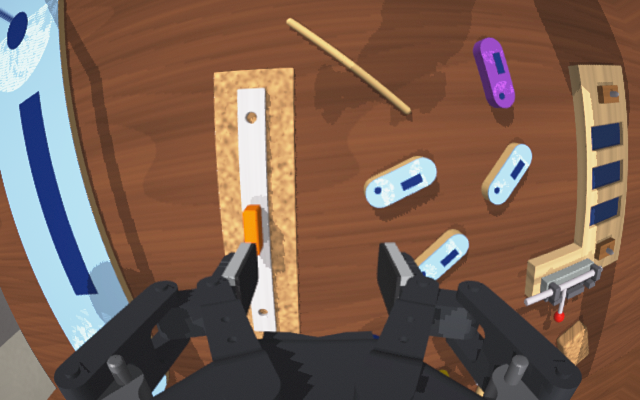

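```bash
sed -i "s/^r=least_squares.*/J=dict(o=np.array([.47572,.14866]),a=5.773)/; /^J=dict(o=r.x/d" jig.py; python3 - <<'E'
from decks import *
plan((.4556,-.1805,.10),yaw=110)
E
```

```text
turn total (6deg u) [-0.   -0.   10.53] shift in CURRENT axes [0.2  3.46 2.64] shift in TARGET axes [3.18 1.38 2.64]
```

Call:
send_rows(
  rows=[
    [0, 0, 1, 0, 0, 0, 0.2],
    [0, 0, 1, 0, 0, 0, 0.2],
    [0, 0, 1, 0, 0, 0, 0.2],
    [0, 0, 1, 0, 0, 0, 0.2],
    [0, 0, 1, 0, 0, 0, 0.2],
    [0, 0, 1, 0, 0, 0, 0.2],
    [0, 0, 1, 0, 0, 0, 0.2],
    [0, 0, 1, 0, 0, 0, 0.2],
    [0, 0, 1, 0, 0, 0, 0.2],
    [0, 0, 1, 0, 0, 0, 0.2],
  ],
)

```text
time: 25.1
position: [0.4504, -0.2669, 0.1661]
eef_rot: [-1.736, -2.619, -0.0]
wrist_force: [0.1, -0.0, 0.1]
opening: 0.0684
```

Call:
send_rows(
  rows=[
    [0, 0, 0.5, 0, 0, 0, 0.2],
    [0, 0, 0, 0.8, 0.35, 0.4, 0.2],
    [0, 0, 0, 0.8, 0.35, 0.4, 0.2],
    [0, 0, 0, 0.8, 0.35, 0.4, 0.2],
    [0, 0, 0, 0.8, 0.35, 0.4, 0.2],
    [0, 0, 0, 0, 0, 0.2, 0.2],
    [0, 0, 0, 0, 0, 0, 0.2],
    [0, 0, 0, 0, 0, 0, 0.2],
    [0, 0, 0, 0, 0, 0, 0.2],
    [0, 0, 0, 0, 0, 0, 0.2],
  ],
)

```text
time: 26.1
position: [0.4557, -0.1809, 0.1216]
eef_rot: [1.8, 2.573, -0.0]
wrist_force: [-1.1, 0.5, -0.0]
opening: 0.068
```

```bash
python3 - <<'E'
from decks import *
w,c=shot('wrist','l')
D=decks(w,c)
plan((.4556,-.1805,.10),yaw=110)
E
```

```text
deck c [459.4 -46.1] narrow axis deg 48.6 size 30.8 79.8 px (345, 11, 64, 85)
deck c [ 455.7 -180.1] narrow axis deg 20.0 size 30.8 79.3 px (300, 151, 36, 90)
deck c [ 552.5 -135.9] narrow axis deg 38.0 size 30.9 80.2 px (414, 145, 42, 84)
turn total (6deg u) [0.   0.01 0.01] shift in CURRENT axes [ 0.01 -0.    0.86] shift in TARGET axes [ 0.01 -0.    0.86]
```

View pics/l.png

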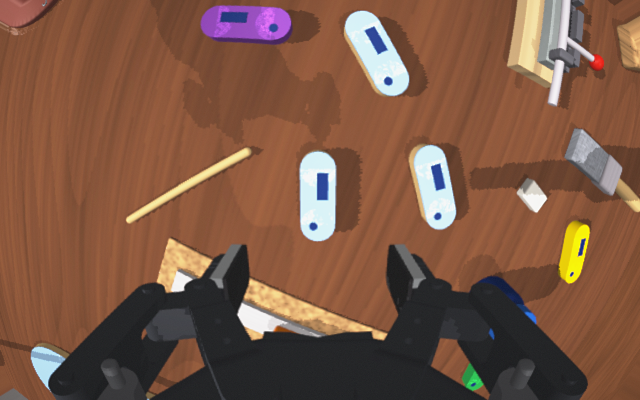

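Call:
send_rows(
  rows=[
    [0, 0, 0, 0, 0, 0.5, 0.4],
    [0, 0, 0, 0, 0, 0.9, 0.4],
    [0, 0, 0, 0, 0, 0.9, 0.4],
    [0, 0, 0, 0, 0, 0.9, 0.4],
    [0, 0, 0, 0, 0, 0.8, 0.4],
    [0, 0, 0, 0, 0, 0.5, 0.4],
    [0, 0, 0, 0, 0, 0.3, 0.4],
    [0, 0, 0, 0, 0, 0, 0.4],
    [0, 0, 0, 0, 0, 0, 0.4],
    [0, 0, 0, 0, 0, 0, 0.4],
  ],
)

```text
time: 27.15
position: [0.4563, -0.1801, 0.0019]
eef_rot: [1.797, 2.575, 0.001]
wrist_force: [0.0, 0.5, -0.3]
opening: 0.0509
```

```bash
python3 - <<'E'
from decks import *
w,c=shot('wrist','l2');s,_=shot('side','l2s')
print(pose()[0],env.sense()['wrist_force'],env.sense()['opening'])
x,y=map(int,proj(cam('side'),(.4556,-.18,.01)));cv2.imwrite('pics/l2c.png',np.vstack([cv2.resize(s[y-50:y+30,x-70:x+70],(560,320),interpolation=2),cv2.resize(w[150:300,200:440],(560,280))[:,:560]]))
E
```

```text
[ 0.45611844 -0.17998826  0.00183383] [-0.64724191  0.08093858 -0.00161928] 0.051377473626641745
```

View pics/l2c.png

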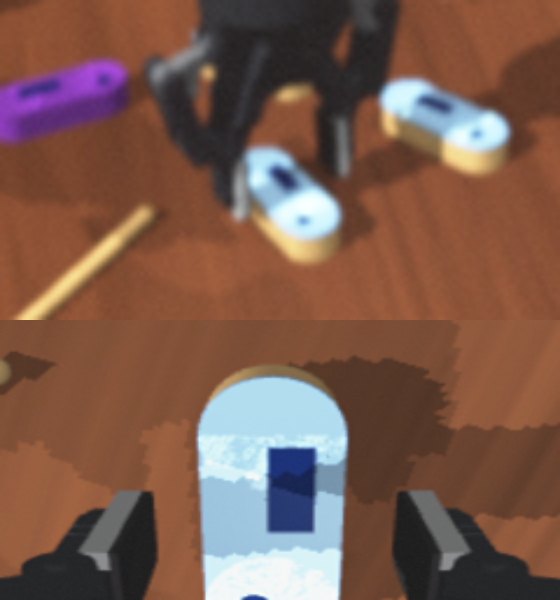

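Straddling well. Close and lift a little.

Call:
send_rows(
  rows=[
    [0, 0, 0, 0, 0, 0, 0.7],
    [0, 0, 0, 0, 0, 0, 1],
    [0, 0, 0, 0, 0, 0, 1],
    [0, 0, 0, 0, 0, 0, 1],
    [0, 0, 0, 0, 0, 0, 1],
    [0, 0, 0, 0, 0, 0, 1],
    [0, 0, 0, 0, 0, -0.3, 1],
    [0, 0, 0, 0, 0, -0.5, 1],
    [0, 0, 0, 0, 0, 0, 1],
    [0, 0, 0, 0, 0, 0, 1],
  ],
  squeeze=50,
)

```text
time: 28.25
position: [0.456, -0.1799, 0.0217]
eef_rot: [1.797, 2.575, 0.0]
wrist_force: [0.2, -0.1, -0.7]
opening: 0.0271
```

```bash
python3 - <<'E'
from decks import *
w,c=shot('wrist','l3');s,_=shot('side','l3s')
print(pose()[0],env.sense()['wrist_force'],env.sense()['opening'])
plan(jig2w(J,(-.056,0,.10)),yaw=90+J['a'])
x,y=map(int,proj(cam('side'),(.4556,-.18,.01)));cv2.imwrite('pics/l3c.png',np.vstack([cv2.resize(s[y-60:y+20,x-70:x+70],(560,320),interpolation=2),cv2.resize(w[150:300,200:440],(560,280))[:,:560]]))
E
```

```text
[ 0.45550649 -0.17967675  0.02108573] [-0.43156063 -0.09640195 -1.05284475] 0.027378385030829868
turn total (6deg u) [-0.  -0.   2.4] shift in CURRENT axes [12.61  3.12 -3.16] shift in TARGET axes [12.99 -0.11 -3.16]
```

View pics/l3c.png

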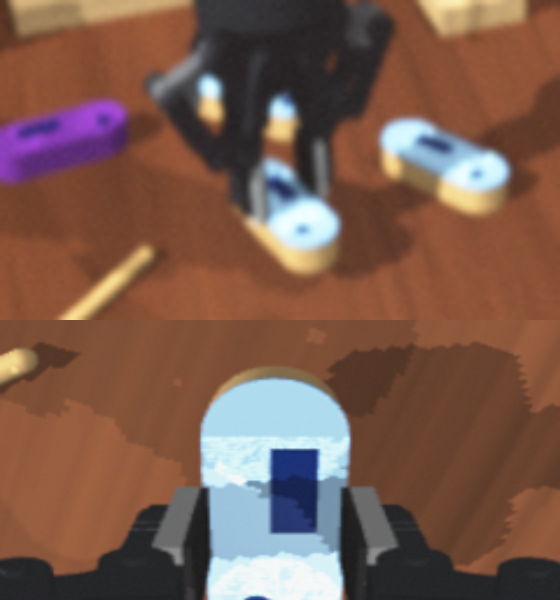

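Call:
send_rows(
  rows=[
    [0, 0, 0, 0, 0, -0.8, 1],
    [0, 0, 0.8, 0, 0, -0.8, 1],
    [0, 0, 0.8, 0, 0, -0.8, 1],
    [0, 0, 0.8, 0, 0, -0.8, 1],
    [0, 0, 0, 0.9, 0, 0, 1],
    [0, 0, 0, 1, 0, 0, 1],
    [0, 0, 0, 1, 0, 0, 1],
    [0, 0, 0, 1, 0, 0, 1],
    [0, 0, 0, 1, 0, 0, 1],
    [0, 0, 0, 1, 0, 0, 1],
  ],
)

```text
time: 29.35
position: [0.4403, -0.032, 0.1008]
eef_rot: [-2.107, -2.33, 0.001]
wrist_force: [0.4, -0.6, 0.2]
opening: 0.0278
```

Call:
send_rows(
  rows=[
    [0, 0, 0, 1, 0, 0, 1],
    [0, 0, 0, 1, 0, 0, 1],
    [0, 0, 0, 1, 0, 0, 1],
    [0, 0, 0, 1, -0.1, 0, 1],
    [0, 0, 0, 1, 0, 0, 1],
    [0, 0, 0, 1, 0, 0, 1],
    [0, 0, 0, 1, 0, 0, 1],
    [0, 0, 0, 0, 0, 0, 1],
    [0, 0, 0, 0, 0, 0, 1],
    [0, 0, 0, 0, 0, 0, 1],
  ],
)

```text
time: 30.35
position: [0.4207, 0.1396, 0.101]
eef_rot: [2.109, 2.328, -0.001]
wrist_force: [0.3, 0.4, 0.1]
opening: 0.0277
```

```bash
python3 - <<'E'
from decks import *
w,c=shot('wrist','m')
print(pose()[0],env.sense()['wrist_force'],env.sense()['opening'])
plan(jig2w(J,(-.056,0,.045)),yaw=90+J['a'])
for q in [(-.073,-.042,.02),(-.039,-.042,.02)]:print(proj(c,jig2w(J,q)))
E
```

```text
[0.4208034  0.13943432 0.10108326] [-0.24221705 -0.43774203  0.09720043] 0.027611915133753738
turn total (6deg u) [-0.    0.01 -0.02] shift in CURRENT axes [ 0.15 -0.02  2.24] shift in TARGET axes [ 0.15 -0.02  2.24]
[296.45915057 250.00506297]
[337.45092555 249.91516272]
```

View pics/m.png

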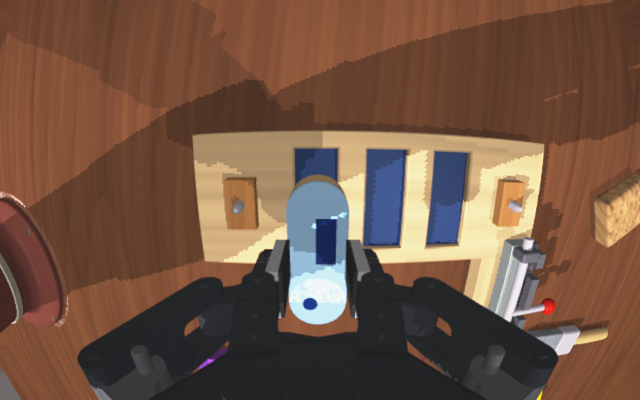

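Call:
send_rows(
  rows=[
    [0, 0, 0, 0.15, 0, 0.4, 1],
    [0, 0, 0, 0, 0, 0.6, 1],
    [0, 0, 0, 0, 0, 0.6, 1],
    [0, 0, 0, 0, 0, 0.4, 1],
    [0, 0, 0, 0, 0, 0.2, 1],
    [0, 0, 0, 0, 0, 0, 1],
    [0, 0, 0, 0, 0, 0, 1],
    [0, 0, 0, 0, 0, 0, 1],
    [0, 0, 0, 0, 0, 0, 1],
    [0, 0, 0, 0, 0, 0, 1],
  ],
)

```text
time: 31.4
position: [0.4205, 0.1447, 0.0464]
eef_rot: [2.107, 2.33, 0.001]
wrist_force: [0.2, 0.1, -0.9]
opening: 0.0279
```

```bash
python3 - <<'E'
from decks import *
w,c=shot('wrist','m2')
z=pose()[0][2]+.016
D=decks(w,c,z)
for d in D: print(w2jig(J,[*d[0],0]))
# use contour extremes
print(pose()[0]);plan(jig2w(J,(-.056,0,.018)),yaw=90+J['a'])
E
```

```text
deck c [419.6 154. ] narrow axis deg 5.9 size 29.6 60.2 px (286, 181, 63, 115)
deck c [424.6 115.9] narrow axis deg -56.9 size 21.2 28.0 px (290, 287, 55, 37)
[-0.05530491  0.01093333  0.        ]
[-0.05410263 -0.02741817  0.        ]
[0.42052195 0.14466253 0.04637663]
turn total (6deg u) [ 0.01 -0.   -0.  ] shift in CURRENT axes [-0.06 -0.03  1.14] shift in TARGET axes [-0.06 -0.03  1.14]
```

View pics/m2.png

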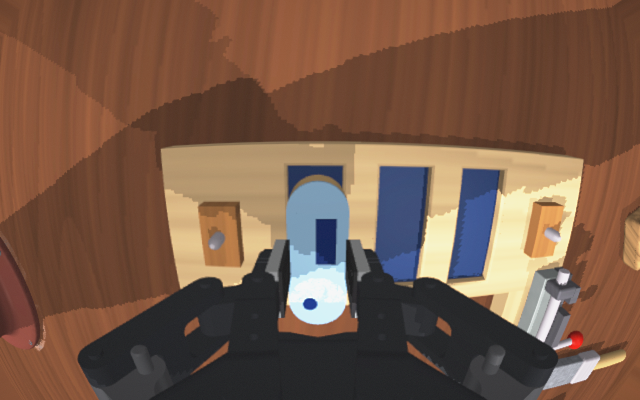

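Call:
send_rows(
  rows=[
    [0, 0, 0, -0.03, -0.03, 0.3, 1],
    [0, 0, 0, 0, 0, 0.3, 1],
    [0, 0, 0, 0, 0, 0.3, 1],
    [0, 0, 0, 0, 0, 0.15, 1],
    [0, 0, 0, 0, 0, 0.1, 1],
    [0, 0, 0, 0, 0, 0.05, 1],
    [0, 0, 0, 0, 0, 0.05, 1],
    [0, 0, 0, 0, 0, 0, 1],
    [0, 0, 0, 0, 0, 0, 1],
    [0, 0, 0, 0, 0, 0, 1],
  ],
)

```text
time: 32.45
position: [0.4198, 0.1438, 0.015]
eef_rot: [2.107, 2.33, 0.001]
wrist_force: [-0.6, 0.1, 0.2]
opening: 0.0277
```

```bash
python3 - <<'E'
from decks import *
w,c=shot('wrist','m3'); print(pose()[0],env.sense()['wrist_force'],env.sense()['opening'])
s,_=shot('side','m3s')
x,y=map(int,proj(cam('side'),(.42,.143,.02)));cv2.imwrite('pics/m3c.png',np.vstack([cv2.resize(s[y-40:y+40,x-50:x+90],(560,320),interpolation=2),cv2.resize(w[130:310,180:460],(560,360))]))
E
```

```text
[0.41979236 0.14377627 0.01499725] [-0.35643487 -0.11172078 -0.19624321] 0.02741505238095985
```

View pics/m3c.png

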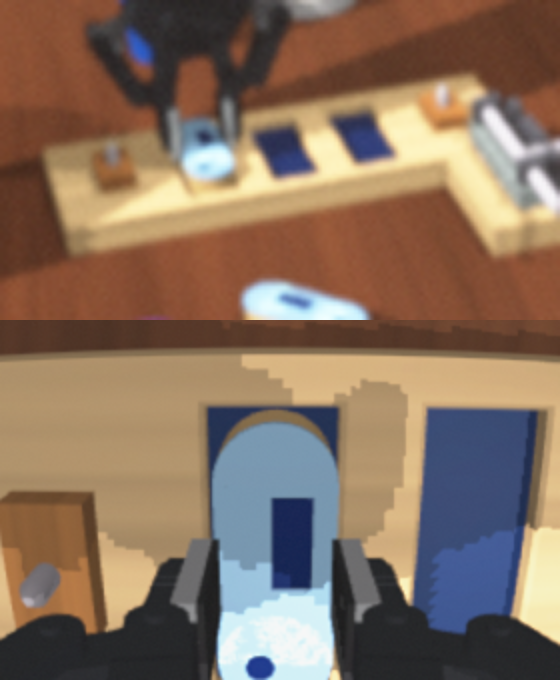

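Call:
send_rows(
  rows=[
    [0, 0, 0, 0, 0, 0.03, 1],
    [0, 0, 0, 0, 0, 0, 0.8],
    [0, 0, 0, 0, 0, 0, 0.55],
    [0, 0, 0, 0, 0, 0, 0.55],
    [0, 0, 0, 0, 0, 0, 0.55],
    [0, 0, 0, 0, 0, -0.3, 0.55],
    [0, 0, 0, 0, 0, -0.8, 0.55],
    [0, 0, 0, 0, 0, -1, 0.55],
    [0, 0, 0, 0, 0, -1, 0.55],
    [0, 0, 0, 0, 0, -1, 0.55],
  ],
)

```text
time: 33.55
position: [0.4194, 0.1436, 0.118]
eef_rot: [-2.107, -2.33, 0.0]
wrist_force: [0.7, 0.5, -0.4]
opening: 0.0383
```

```bash
python3 - <<'E'
from decks import *
w,c=shot('wrist','n'); print(pose()[0])
D=decks(w,c,.03)
for d in D: print(w2jig(J,[*d[0],0]))
plan((.459,-.0455,.12),yaw=138.5)
E
```

```text
[0.42177939 0.14406177 0.12107965]
deck c [419.7 143.3] narrow axis deg 5.5 size 31.0 78.8 px (299, 155, 39, 94)
[-0.05623206  0.00031102  0.        ]
turn total (6deg u) [ 0.07  0.   -7.13] shift in CURRENT axes [-7.69  0.72  0.03] shift in TARGET axes [-6.14 -4.69  0.04]
```

View pics/n.png

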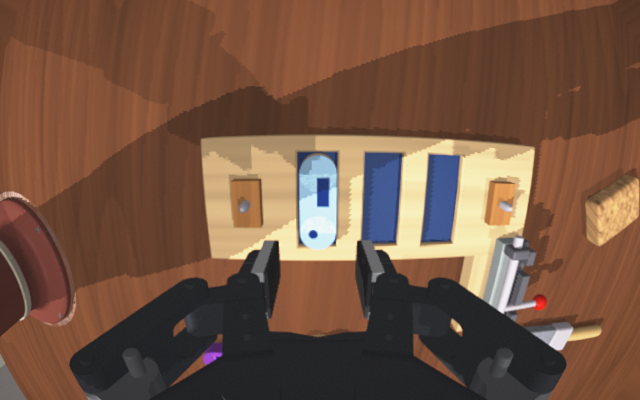

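Call:
send_rows(
  rows=[
    [0, 0, -0.9, 0, 0, 0, 0.4],
    [0, 0, -0.9, 0, 0, 0, 0.4],
    [0, 0, -0.9, 0, 0, 0, 0.4],
    [0, 0, -0.9, 0, 0, 0, 0.4],
    [0, 0, -0.9, 0, 0, 0, 0.4],
    [0, 0, -0.9, 0, 0, 0, 0.4],
    [0, 0, -0.9, 0, 0, 0, 0.4],
    [0, 0, -0.85, 0, 0, 0, 0.4],
    [0, 0, 0, -0.7, -0.5, 0, 0.4],
    [0, 0, 0, -0.9, -0.7, 0, 0.4],
  ],
)

```text
time: 34.6
position: [0.4299, 0.0956, 0.1169]
eef_rot: [1.103, 2.941, 0.001]
wrist_force: [-0.1, 0.0, -0.3]
opening: 0.0511
```

Call:
send_rows(
  rows=[
    [0, 0, 0, -0.9, -0.7, 0, 0.4],
    [0, 0, 0, -0.9, -0.7, 0, 0.4],
    [0, 0, 0, -0.9, -0.7, 0, 0.4],
    [0, 0, 0, -0.9, -0.7, 0, 0.4],
    [0, 0, 0, -0.9, -0.7, 0, 0.4],
    [0, 0, 0, 0, 0, 0, 0.4],
    [0, 0, 0, 0, 0, 0, 0.4],
    [0, 0, 0, 0, 0, 0, 0.4],
    [0, 0, 0, 0, 0, 0, 0.4],
    [0, 0, 0, 0, 0, 0, 0.4],
  ],
)

```text
time: 35.6
position: [0.4565, -0.0441, 0.1166]
eef_rot: [-1.106, -2.94, -0.0]
wrist_force: [0.2, 0.4, -0.3]
opening: 0.0512
```

```bash
python3 - <<'E'
from decks import *
w,c=shot('wrist','o'); print(pose()[0])
D=decks(w,c)
d=min(D,key=lambda d:np.linalg.norm(d[0]-[.459,-.0455]))
plan((*d[0],.002),yaw=90+d[1])
E
```

```text
[ 0.45649942 -0.04432091  0.11661988]
deck c [459.3 -45.1] narrow axis deg 48.5 size 30.3 79.5 px (301, 156, 37, 91)
deck c [420.5 148.4] narrow axis deg 5.4 size 31.6 83.4 px (422, 0, 67, 64)
deck c [ 544.  -124.4] narrow axis deg 38.7 size 30.7 54.2 px (296, 293, 37, 44)
turn total (6deg u) [ 0.   -0.    0.04] shift in CURRENT axes [-0.11  0.05  4.58] shift in TARGET axes [-0.1   0.05  4.58]
```

View pics/o.png

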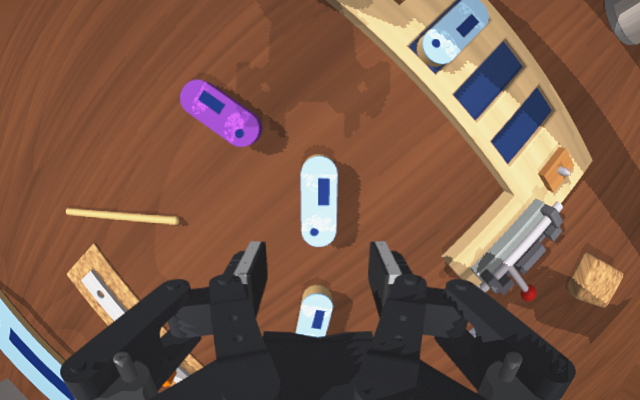

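Call:
send_rows(
  rows=[
    [0, 0, 0.04, -0.1, 0.05, 0.5, 0.4],
    [0, 0, 0, 0, 0, 0.9, 0.4],
    [0, 0, 0, 0, 0, 0.9, 0.4],
    [0, 0, 0, 0, 0, 0.9, 0.4],
    [0, 0, 0, 0, 0, 0.7, 0.4],
    [0, 0, 0, 0, 0, 0.4, 0.4],
    [0, 0, 0, 0, 0, 0.28, 0.4],
    [0, 0, 0, 0, 0, 0, 0.4],
    [0, 0, 0, 0, 0, 0, 0.4],
    [0, 0, 0, 0, 0, 0, 0.7],
  ],
)

```text
time: 36.65
position: [0.4599, -0.046, 0.0028]
eef_rot: [1.114, 2.936, 0.001]
wrist_force: [-0.2, -0.4, -0.8]
opening: 0.0382
```

Call:
send_rows(
  rows=[
    [0, 0, 0, 0, 0, 0, 1],
    [0, 0, 0, 0, 0, 0, 1],
    [0, 0, 0, 0, 0, 0, 1],
    [0, 0, 0, 0, 0, 0, 1],
    [0, 0, 0, 0, 0, 0, 1],
    [0, 0, 0, 0, 0, 0, 1],
    [0, 0, 0, 0, 0, -0.3, 1],
    [0, 0, 0, 0, 0, -0.7, 1],
    [0, 0, 0, 0, 0, -0.3, 1],
    [0, 0, 0, 0, 0, 0, 1],
  ],
)

```text
time: 37.65
position: [0.4602, -0.046, 0.0358]
eef_rot: [1.114, 2.934, 0.001]
wrist_force: [-0.2, 0.0, -0.3]
opening: 0.0267
```

```bash
python3 - <<'E'
from decks import *
w,c=shot('wrist','o2'); print(pose()[0],env.sense()['opening'])
plan(jig2w(J,(0,0,.10)),yaw=90+J['a'])
E
```

```text
[ 0.45970814 -0.04587523  0.03513325] 0.02701338303893137
turn total (6deg u) [0.01 0.01 7.11] shift in CURRENT axes [ 4.68  6.25 -2.6 ] shift in TARGET axes [ 7.68  1.42 -2.59]
```

View pics/o2.png

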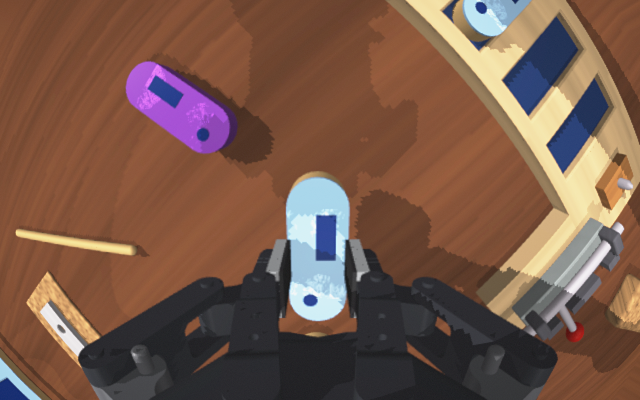

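Call:
send_rows(
  rows=[
    [0, 0, 0.89, 0, 0, -0.33, 1],
    [0, 0, 0.89, 0, 0, -0.33, 1],
    [0, 0, 0.89, 0, 0, -0.33, 1],
    [0, 0, 0.89, 0, 0, -0.33, 1],
    [0, 0, 0.89, 0, 0, -0.33, 1],
    [0, 0, 0.89, 0, 0, -0.33, 1],
    [0, 0, 0.89, 0, 0, -0.33, 1],
    [0, 0, 0.89, 0, 0, -0.33, 1],
    [0, 0, 0, 0.7, 0.15, 0, 1],
    [0, 0, 0, 1, 0.2, 0, 1],
  ],
)

```text
time: 38.7
position: [0.4636, -0.0038, 0.1004]
eef_rot: [2.112, 2.325, -0.002]
wrist_force: [0.2, 0.2, -0.4]
opening: 0.0268
```

Call:
send_rows(
  rows=[
    [0, 0, 0, 1, 0.2, 0, 1],
    [0, 0, 0, 1, 0.2, 0, 1],
    [0, 0, 0, 1, 0.2, 0, 1],
    [0, 0, 0, 1, 0.2, 0, 1],
    [0, 0, 0, 1, 0.2, 0, 1],
    [0, 0, 0, 1, 0.1, 0, 1],
    [0, 0, 0, 0, 0, 0, 1],
    [0, 0, 0, 0, 0, 0, 1],
    [0, 0, 0, 0, 0, 0, 1],
    [0, 0, 0, 0, 0, 0, 1],
  ],
)

```text
time: 39.7
position: [0.4762, 0.1477, 0.1006]
eef_rot: [2.111, 2.326, -0.001]
wrist_force: [0.3, -0.4, -0.6]
opening: 0.0268
```

```bash
python3 - <<'E'
from decks import *
w,c=shot('wrist','p'); print(pose()[0],env.sense()['opening'])
plan(jig2w(J,(0,0,.045)),yaw=90+J['a'])
D=decks(w,c,pose()[0][2]+.016)
E
```

```text
[0.47626666 0.14786568 0.10062676] 0.02686270733587019
turn total (6deg u) [-0.    0.01 -0.03] shift in CURRENT axes [ 0.03 -0.02  2.23] shift in TARGET axes [ 0.03 -0.02  2.23]
deck c [476.  149.8] narrow axis deg 5.5 size 29.8 78.4 px (286, 177, 63, 144)
deck c [439.3 171.1] narrow axis deg 6.0 size 18.7 48.1 px (224, 157, 42, 98)
```

View pics/p.png

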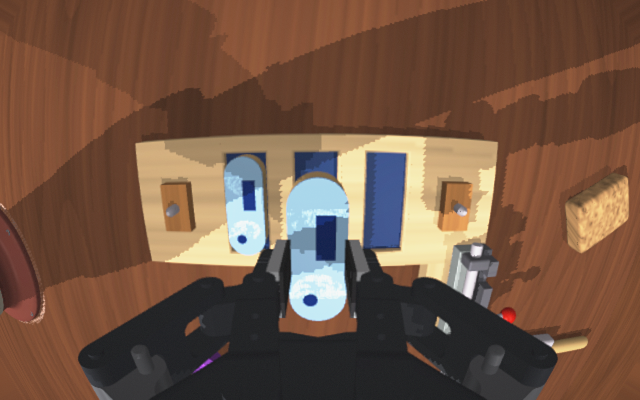

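Call:
send_rows(
  rows=[
    [0, 0, 0, 0, -0.02, 0.5, 1],
    [0, 0, 0, 0, 0, 0.8, 1],
    [0, 0, 0, 0, 0, 0.7, 1],
    [0, 0, 0, 0, 0, 0.5, 1],
    [0, 0, 0, 0, 0, 0.4, 1],
    [0, 0, 0, 0, 0, 0.3, 1],
    [0, 0, 0, 0, 0, 0.15, 1],
    [0, 0, 0, 0, 0, 0.1, 1],
    [0, 0, 0, 0, 0, 0, 1],
    [0, 0, 0, 0, 0, 0, 1],
  ],
)

```text
time: 40.75
position: [0.4758, 0.149, 0.0152]
eef_rot: [-2.109, -2.329, -0.001]
wrist_force: [-1.2, -1.0, 5.6]
opening: 0.0267
```

```bash
python3 - <<'E'
from decks import *
w,c=shot('wrist','p2'); print(pose()[0],env.sense()['opening'],env.sense()['wrist_force'])
cv2.imwrite('pics/p2c.png',cv2.resize(w[130:310,180:460],(560,360)))
E
```

```text
[0.47576827 0.14905313 0.01514834] 0.02698612984620394 [-2.1369936  -0.3002102   6.15225786]
```

View pics/p2c.png

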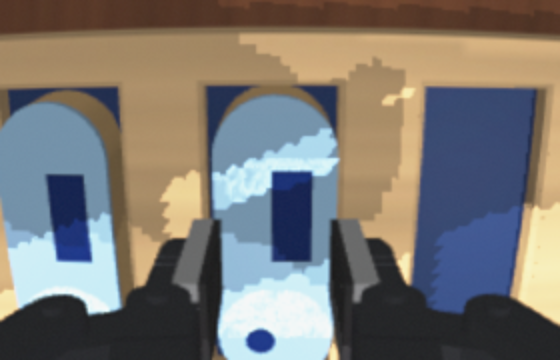

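Call:
send_rows(
  rows=[
    [0, 0, 0, 0, 0, 0, 0.8],
    [0, 0, 0, 0, 0, 0, 0.6],
    [0, 0, 0, 0, 0, 0, 0.55],
    [0, 0, 0, 0, 0, 0, 0.55],
    [0, 0, 0, 0, 0, -0.3, 0.55],
    [0, 0, 0, 0, 0, -0.8, 0.55],
    [0, 0, 0, 0, 0, -1, 0.55],
    [0, 0, 0, 0, 0, -1, 0.55],
    [0, 0, 0, 0, 0, -1, 0.55],
    [0, 0, 0, 0, 0, 0, 0.5],
  ],
)

```text
time: 41.8
position: [0.4781, 0.1494, 0.1201]
eef_rot: [2.106, 2.326, 0.01]
wrist_force: [-0.1, -0.7, -0.1]
opening: 0.0427
```

```bash
python3 - <<'E'
from decks import *
w,c=shot('wrist','q'); print(pose()[0])
D=decks(w,c,.03)
for d in D: print(w2jig(J,[*d[0],0]))
plan((.5525,-.1355,.12),yaw=128)
E
```

```text
[0.47684901 0.14946216 0.11847883]
deck c [475.5 149.8] narrow axis deg 6.4 size 30.5 78.4 px (295, 154, 38, 93)
deck c [420.2 143.6] narrow axis deg 5.3 size 30.5 78.1 px (228, 156, 38, 91)
[-8.63500193e-05  1.13523563e-03  0.00000000e+00]
[-0.05575241  0.00050202  0.        ]
turn total (6deg u) [ 0.04  0.   -5.38] shift in CURRENT axes [-11.64   1.88  -0.06] shift in TARGET axes [-10.85  -4.63  -0.06]
```

View pics/q.png

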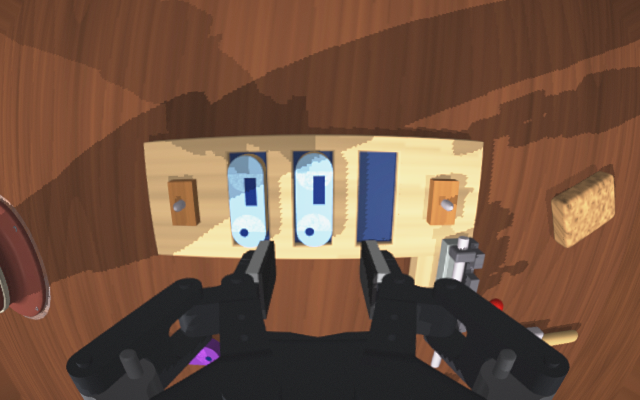

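Two seated. Go to the third deck.

Call:
send_rows(
  rows=[
    [0, 0, -0.9, 0, 0, 0, 0.4],
    [0, 0, -0.9, 0, 0, 0, 0.4],
    [0, 0, -0.9, 0, 0, 0, 0.4],
    [0, 0, -0.9, 0, 0, 0, 0.4],
    [0, 0, -0.9, 0, 0, 0, 0.4],
    [0, 0, -0.9, 0, 0, 0, 0.4],
    [0, 0, 0, -0.6, -0.25, 0, 0.4],
    [0, 0, 0, -0.93, -0.4, 0, 0.4],
    [0, 0, 0, -0.93, -0.4, 0, 0.4],
    [0, 0, 0, -0.93, -0.4, 0, 0.4],
  ],
)

```text
time: 42.85
position: [0.4988, 0.0593, 0.1158]
eef_rot: [-1.373, -2.823, 0.002]
wrist_force: [-0.9, -0.2, -0.4]
opening: 0.0515
```

Call:
send_rows(
  rows=[
    [0, 0, 0, -0.93, -0.4, 0, 0.4],
    [0, 0, 0, -0.93, -0.4, 0, 0.4],
    [0, 0, 0, -0.93, -0.4, 0, 0.4],
    [0, 0, 0, -0.93, -0.4, 0, 0.4],
    [0, 0, 0, -0.93, -0.4, 0, 0.4],
    [0, 0, 0, -0.93, -0.4, 0, 0.4],
    [0, 0, 0, -0.93, -0.4, 0, 0.4],
    [0, 0, 0, -0.93, -0.4, 0, 0.4],
    [0, 0, 0, 0, 0, 0, 0.4],
    [0, 0, 0, 0, 0, 0, 0.4],
  ],
)

```text
time: 43.85
position: [0.5504, -0.1354, 0.1158]
eef_rot: [-1.375, -2.822, 0.0]
wrist_force: [-0.3, -0.4, 0.1]
opening: 0.0515
```

Call:
send_rows(
  rows=[
    [0, 0, 0, 0, 0, 0, 0.4],
    [0, 0, 0, 0, 0, 0, 0.4],
    [0, 0, 0, 0, 0, 0, 0.4],
    [0, 0, 0, 0, 0, 0, 0.4],
    [0, 0, 0, 0, 0, 0, 0.4],
    [0, 0, 0, 0, 0, 0, 0.4],
    [0, 0, 0, 0, 0, 0, 0.4],
    [0, 0, 0, 0, 0, 0, 0.4],
    [0, 0, 0, 0, 0, 0, 0.4],
    [0, 0, 0, 0, 0, 0, 0.4],
  ],
)

```text
time: 44.85
position: [0.5513, -0.1357, 0.1168]
eef_rot: [-1.375, -2.825, 0.0]
wrist_force: [-1.2, -0.6, 0.2]
opening: 0.0514
```

```bash
python3 - <<'E'
from decks import *
w,c=shot('wrist','r'); print(pose()[0])
D=decks(w,c)
d=min(D,key=lambda d:np.linalg.norm(d[0]-[.5525,-.1355]))
plan((*d[0],.002),yaw=90+d[1])
E
```

```text
[ 0.5513256  -0.13565662  0.11684805]
deck c [ 552.2 -101.9] narrow axis deg 38.3 size 30.4 79.5 px (325, 121, 38, 95)
turn total (6deg u) [-0.   -0.   -0.03] shift in CURRENT axes [1.04 0.86 4.59] shift in TARGET axes [1.04 0.86 4.59]
```

View pics/r.png

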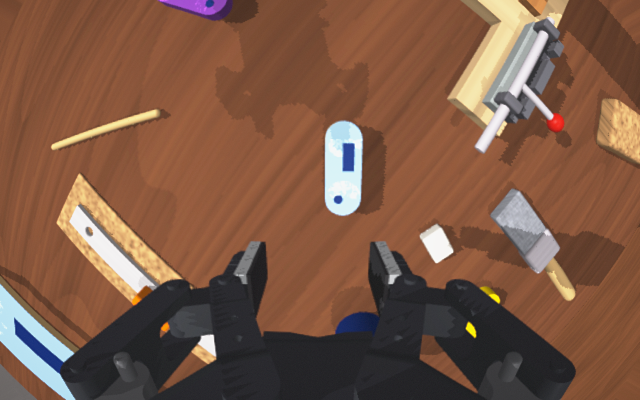

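Call:
send_rows(
  rows=[
    [0, 0, -0.03, 0.52, 0.43, 0, 0.4],
    [0, 0, 0, 0.52, 0.43, 0.4, 0.4],
    [0, 0, 0, 0, 0, 0.9, 0.4],
    [0, 0, 0, 0, 0, 0.9, 0.4],
    [0, 0, 0, 0, 0, 0.9, 0.4],
    [0, 0, 0, 0, 0, 0.8, 0.4],
    [0, 0, 0, 0, 0, 0.4, 0.4],
    [0, 0, 0, 0, 0, 0.29, 0.4],
    [0, 0, 0, 0, 0, 0, 0.4],
    [0, 0, 0, 0, 0, 0, 0.4],
  ],
)

```text
time: 45.9
position: [0.5527, -0.102, 0.0026]
eef_rot: [1.37, 2.826, 0.0]
wrist_force: [0.7, -0.3, 0.1]
opening: 0.0513
```

Call:
send_rows(
  rows=[
    [0, 0, 0, 0, 0, 0, 0.7],
    [0, 0, 0, 0, 0, 0, 1],
    [0, 0, 0, 0, 0, 0, 1],
    [0, 0, 0, 0, 0, 0, 1],
    [0, 0, 0, 0, 0, 0, 1],
    [0, 0, 0, 0, 0, 0, 1],
    [0, 0, 0, 0, 0, -0.3, 1],
    [0, 0, 0, 0, 0, -0.7, 1],
    [0, 0, 0, 0, 0, -0.3, 1],
    [0, 0, 0, 0, 0, 0, 1],
  ],
)

```text
time: 46.9
position: [0.5531, -0.1022, 0.0359]
eef_rot: [1.369, 2.824, 0.001]
wrist_force: [0.5, 0.2, -0.2]
opening: 0.0268
```

```bash
python3 - <<'E'
from decks import *
w,c=shot('wrist','r2'); print(pose()[0],env.sense()['opening'])
plan(jig2w(J,(.056,0,.11)),yaw=90+J['a'])
E
```

```text
[ 0.55247561 -0.10191968  0.035085  ] 0.026972689981030876
turn total (6deg u) [0.01 0.01 5.42] shift in CURRENT axes [ 8.56  5.69 -3.  ] shift in TARGET axes [10.28  0.19 -3.  ]
```

View pics/r2.png

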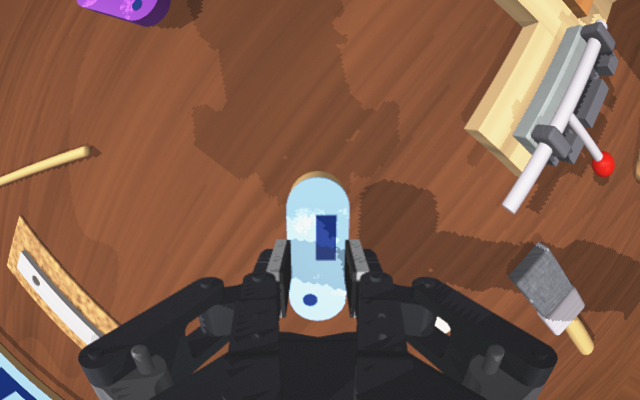

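Call:
send_rows(
  rows=[
    [0, 0, 0.9, 0, 0, -0.5, 1],
    [0, 0, 0.9, 0, 0, -0.5, 1],
    [0, 0, 0.9, 0, 0, -0.5, 1],
    [0, 0, 0.9, 0, 0, -0.5, 1],
    [0, 0, 0.9, 0, 0, -0.5, 1],
    [0, 0, 0.9, 0, 0, -0.5, 1],
    [0, 0, 0, 0.7, 0, 0, 1],
    [0, 0, 0, 0.9, 0, 0, 1],
    [0, 0, 0, 0.9, 0, 0, 1],
    [0, 0, 0, 0.9, 0, 0, 1],
  ],
)

```text
time: 47.95
position: [0.5427, -0.0164, 0.1088]
eef_rot: [-2.104, -2.331, 0.002]
wrist_force: [0.3, 0.2, -0.0]
opening: 0.0267
```

Call:
send_rows(
  rows=[
    [0, 0, 0, 0.9, 0, 0, 1],
    [0, 0, 0, 0.9, 0, 0, 1],
    [0, 0, 0, 0.9, 0, 0, 1],
    [0, 0, 0, 0.9, 0.1, 0, 1],
    [0, 0, 0, 0.9, 0.1, 0, 1],
    [0, 0, 0, 0.9, 0, 0, 1],
    [0, 0, 0, 0.9, 0, 0, 1],
    [0, 0, 0, 0.6, 0, 0, 1],
    [0, 0, 0, 0, 0, 0, 1],
    [0, 0, 0, 0, 0, 0, 1],
  ],
)

```text
time: 48.95
position: [0.5306, 0.1537, 0.1093]
eef_rot: [2.105, 2.332, -0.002]
wrist_force: [0.8, -0.0, -0.9]
opening: 0.0267
```

```bash
python3 - <<'E'
from decks import *
w,c=shot('wrist','t'); print(pose()[0],env.sense()['opening'])
plan(jig2w(J,(.056,0,.045)),yaw=90+J['a'])
D=decks(w,c,pose()[0][2]+.016)
print(jig2w(J,(.056,0,0)))
E
```

```text
[0.53085828 0.15297723 0.10956433] 0.026764322907178326
turn total (6deg u) [-0.    0.01 -0.  ] shift in CURRENT axes [0.05 0.03 2.58] shift in TARGET axes [0.05 0.03 2.58]
deck c [530.5 155.9] narrow axis deg 5.6 size 29.7 78.3 px (286, 177, 63, 144)
deck c [495.8 179.3] narrow axis deg 5.9 size 18.0 46.5 px (229, 154, 41, 96)
deck c [463.  175.3] narrow axis deg 5.6 size 18.0 46.4 px (167, 158, 38, 91)
[0.53143598 0.1542929  0.        ]
```

View pics/t.png

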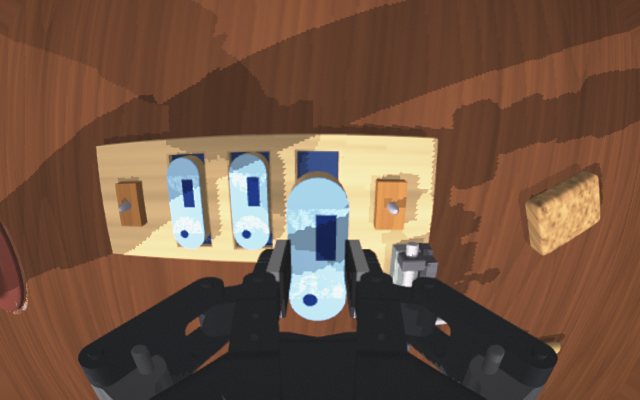

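Call:
send_rows(
  rows=[
    [0, 0, 0, -0.03, 0.03, 0.5, 1],
    [0, 0, 0, 0, 0, 0.8, 1],
    [0, 0, 0, 0, 0, 0.8, 1],
    [0, 0, 0, 0, 0, 0.6, 1],
    [0, 0, 0, 0, 0, 0.4, 1],
    [0, 0, 0, 0, 0, 0.3, 1],
    [0, 0, 0, 0, 0, 0.2, 1],
    [0, 0, 0, 0, 0, 0.15, 1],
    [0, 0, 0, 0, 0, 0.05, 1],
    [0, 0, 0, 0, 0, 0, 1],
  ],
)

```text
time: 50.0
position: [0.5319, 0.1538, 0.0154]
eef_rot: [2.105, 2.332, 0.001]
wrist_force: [-0.8, -0.6, 2.2]
opening: 0.027
```

```bash
python3 - <<'E'
from decks import *
w,c=shot('wrist','t2'); print(pose()[0],env.sense()['opening'],env.sense()['wrist_force'])
cv2.imwrite('pics/t2c.png',cv2.resize(w[130:310,180:460],(560,360)))
E
```

```text
[0.53187519 0.15389865 0.01537996] 0.02681558494820045 [-0.73591108 -0.55258627  3.0099486 ]
```

View pics/t2c.png

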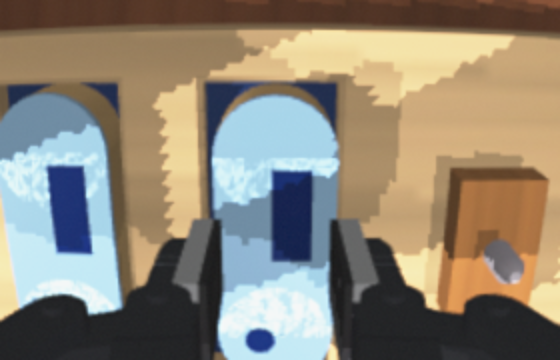

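Call:
send_rows(
  rows=[
    [0, 0, 0, 0, 0, 0, 0.8],
    [0, 0, 0, 0, 0, 0, 0.6],
    [0, 0, 0, 0, 0, 0, 0.55],
    [0, 0, 0, 0, 0, 0, 0.55],
    [0, 0, 0, 0, 0, -0.3, 0.55],
    [0, 0, 0, 0, 0, -0.8, 0.55],
    [0, 0, 0, 0, 0, -1, 0.55],
    [0, 0, 0, 0, 0, -1, 0.55],
    [0, 0, 0, 0, 0, -1, 0.55],
    [0, 0, 0, 0, 0, 0, 0.5],
  ],
)

```text
time: 51.05
position: [0.5342, 0.1542, 0.1208]
eef_rot: [2.102, 2.329, 0.01]
wrist_force: [0.9, -0.4, 0.8]
opening: 0.0428
```

Call:
send_rows(
  rows=[
    [0, 0, 0, 0, 0, 0, 0.5],
    [0, 0, 0, 0, 0, 0, 0.5],
    [0, 0, 0, 0, 0, 0, 0.5],
    [0, 0, 0, 0, 0, 0, 0.5],
    [0, 0, 0, 0, 0, 0, 0.5],
    [0, 0, 0, 0, 0, 0, 0.5],
    [0, 0, 0, 0, 0, 0, 0.5],
    [0, 0, 0, 0, 0, 0, 0.5],
    [0, 0, 0, 0, 0, 0, 0.5],
    [0, 0, 0, 0, 0, 0, 0.5],
  ],
)

```text
time: 52.05
position: [0.5316, 0.1541, 0.1171]
eef_rot: [2.104, 2.333, 0.0]
wrist_force: [-0.3, 0.2, -0.9]
opening: 0.0429
```

```bash
python3 - <<'E'
from decks import *
w,c=shot('wrist','u'); print(pose()[0])
D=decks(w,c,.03)
for d in D: print(w2jig(J,[*d[0],0]))
s,_=shot('side','us'); x,y=map(int,proj(cam('side'),(.48,.149,.02)));cv2.imwrite('pics/uc.png',np.vstack([cv2.resize(s[y-40:y+40,x-80:x+100],(720,320),interpolation=2),cv2.resize(w[130:260,80:440],(720,260))]))
for q in [(-.115,0,.045),(.115,0,.045)]: print(proj(c,jig2w(J,q)))
plan((.4872,-.3395,.12),yaw=173.1)
E
```

```text
[0.53157097 0.1540721  0.11712232]
deck c [532.  155.4] narrow axis deg 5.0 size 30.7 79.2 px (299, 153, 39, 95)
deck c [476.6 149.9] narrow axis deg 5.7 size 30.6 78.6 px (231, 154, 39, 93)
deck c [420.8 143.8] narrow axis deg 5.4 size 30.4 78.0 px (170, 157, 37, 88)
[0.05670687 0.00100402 0.        ]
[0.00095383 0.00112002 0.        ]
[-0.05508225  0.00070054  0.        ]
[122.56269839 207.40610667]
[393.05765598 208.45685758]
turn total (6deg u) [  0.     0.   -12.87] shift in CURRENT axes [-19.46  -3.79  -0.11] shift in TARGET axes [ -0.61 -19.81  -0.11]
```

View pics/uc.png

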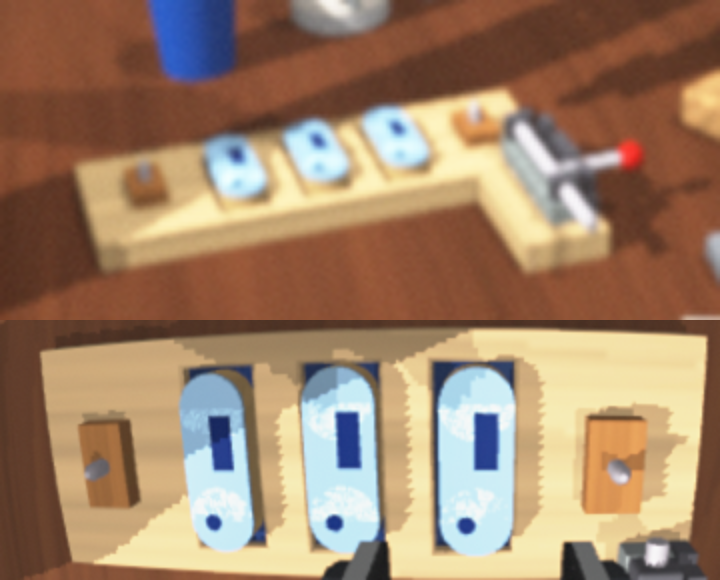

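View pics/u.png

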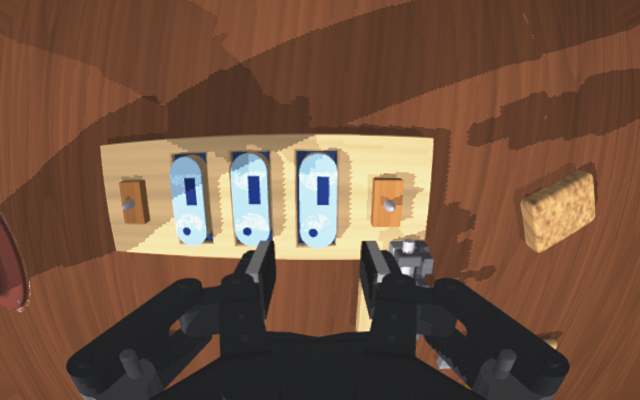

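Call:
send_rows(
  rows=[
    [0, 0, -1, 0, 0, 0, 0.5],
    [0, 0, -1, 0, 0, 0, 0.5],
    [0, 0, -1, 0, 0, 0, 0.5],
    [0, 0, -1, 0, 0, 0, 0.5],
    [0, 0, -1, 0, 0, 0, 0.5],
    [0, 0, -1, 0, 0, 0, 0.5],
    [0, 0, -1, 0, 0, 0, 0.5],
    [0, 0, -1, 0, 0, 0, 0.5],
    [0, 0, -1, 0, 0, 0, 0.5],
    [0, 0, -1, 0, 0, 0, 0.5],
  ],
)

```text
time: 53.15
position: [0.5316, 0.1539, 0.1172]
eef_rot: [0.65, 3.073, -0.0]
wrist_force: [-0.3, 0.8, -0.1]
opening: 0.0426
```

Call:
send_rows(
  rows=[
    [0, 0, -1, 0, 0, 0, 0.5],
    [0, 0, -1, 0, 0, 0, 0.5],
    [0, 0, -0.87, 0, 0, 0, 0.5],
    [0, 0, 0, 0, -0.8, 0, 0.5],
    [0, 0, 0, 0, -1, 0, 0.5],
    [0, 0, 0, 0, -1, 0, 0.5],
    [0, 0, 0, 0, -1, 0, 0.5],
    [0, 0, 0, 0, -1, 0, 0.5],
    [0, 0, 0, 0, -1, 0, 0.5],
    [0, 0, 0, 0, -1, 0, 0.5],
  ],
)

```text
time: 54.15
position: [0.511, -0.0159, 0.1172]
eef_rot: [0.189, 3.136, -0.0]
wrist_force: [0.2, -0.5, 0.3]
opening: 0.0429
```

Call:
send_rows(
  rows=[
    [0, 0, 0, 0, -1, 0, 0.5],
    [0, 0, 0, 0, -1, 0, 0.5],
    [0, 0, 0, 0, -1, 0, 0.5],
    [0, 0, 0, 0, -1, 0, 0.5],
    [0, 0, 0, 0, -1, 0, 0.5],
    [0, 0, 0, 0, -1, 0, 0.5],
    [0, 0, 0, -0.1, -1, 0, 0.5],
    [0, 0, 0, -0.1, -1, 0, 0.5],
    [0, 0, 0, -0.1, -1, 0, 0.5],
    [0, 0, 0, -0.1, -1, 0, 0.5],
  ],
)

```text
time: 55.15
position: [0.4908, -0.2653, 0.1172]
eef_rot: [0.19, 3.136, -0.0]
wrist_force: [0.5, 0.3, 0.3]
opening: 0.0431
```

Call:
send_rows(
  rows=[
    [0, 0, 0, -0.1, -1, 0, 0.5],
    [0, 0, 0, -0.1, -1, 0, 0.5],
    [0, 0, 0, 0, -1, 0, 0.5],
    [0, 0, 0, 0, 0, 0, 0.5],
    [0, 0, 0, 0, 0, 0, 0.5],
    [0, 0, 0, 0, 0, 0, 0.5],
    [0, 0, 0, 0, 0, 0, 0.5],
    [0, 0, 0, 0, 0, 0, 0.5],
    [0, 0, 0, 0, 0, 0, 0.5],
    [0, 0, 0, 0, 0, 0, 0.5],
  ],
)

```text
time: 56.15
position: [0.4871, -0.3388, 0.1172]
eef_rot: [0.188, 3.136, 0.0]
wrist_force: [0.5, -0.5, 1.0]
opening: 0.0426
```

```bash
python3 - <<'E'
from decks import *
w,c=shot('wrist','v'); print(pose()[0])
plan((.4872,-.3396,.007),yaw=173.1)
b=blobs(w,(5,180,100),(20,255,255),60)
for x in b[:2]:print(cv2.minAreaRect(x))
r=cv2.minAreaRect(np.array([onz(c,p[0],.035)[:2] for p in b[0]],np.float32)*1000);print(r)
E
```

```text
[ 0.48708099 -0.33894039  0.11717776]
turn total (6deg u) [-0. -0.  0.] shift in CURRENT axes [-0.01 -0.03  4.41] shift in TARGET axes [-0.01 -0.03  4.41]
((317.0, 200.5), (61.0, 18.0), 90.0)
((484.07330322265625, -338.9051818847656), (14.083048820495605, 50.15004348754883), 82.66199493408203)
```

View pics/v.png

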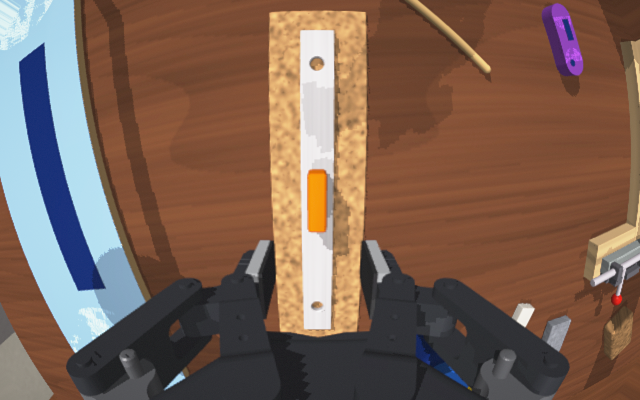

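```bash
python3 - <<'E'
from decks import *
w=cv2.imread('pics/v.png'); c=cam('wrist')
g=cv2.cvtColor(w,cv2.COLOR_BGR2GRAY)
H=[]
for (x,y) in [(317,64),(317,305)]:
    p=g[y-9:y+10,x-10:x+11]; m=(p<150).astype(np.uint8); n,l,st,ce=cv2.connectedComponentsWithStats(m)
    i=l[9,10] or 1; uv=ce[i]+[x-10,y-9]; H.append(onz(c,uv,.009)); print(uv,st[i],H[-1])
m=(H[0]+H[1])/2;v=H[1]-H[0];print('centre',m,np.linalg.norm(v),np.degrees(np.arctan2(v[1],v[0])))
p,Rm=pose();print('centre in tool mm',(Rm.T@(m-p))*1000, 'tool yaw',np.degrees(np.arctan2(Rm[1,0],Rm[0,0])))
E
```

```text
[315.73873874  61.88288288] [  3   2  14  13 111] [ 0.37169449 -0.32646295  0.009     ]
[315.04761905 304.9047619 ] [ 4  6 10  7 42] [ 0.59819645 -0.35483389  0.009     ]
centre [ 0.48494547 -0.34064842  0.009     ] 0.2282718714245871 -7.139509869816043
centre in tool mm [  1.9131785   -1.94680994 108.17788996] tool yaw 173.1186256795547
```

Call:
send_rows(
  rows=[
    [0, 0, 0, 0.08, -0.03, 0.5, 0.5],
    [0, 0, 0, 0, 0, 0.9, 0.5],
    [0, 0, 0, 0, 0, 0.9, 0.5],
    [0, 0, 0, 0, 0, 0.9, 0.5],
    [0, 0, 0, 0, 0, 0.7, 0.5],
    [0, 0, 0, 0, 0, 0.4, 0.5],
    [0, 0, 0, 0, 0, 0.1, 0.5],
    [0, 0, 0, 0, 0, 0, 0.5],
    [0, 0, 0, 0, 0, 0, 0.5],
    [0, 0, 0, 0, 0, 0, 0.8],
  ],
)

```text
time: 57.2
position: [0.4855, -0.3401, 0.0081]
eef_rot: [0.189, 3.134, -0.002]
wrist_force: [0.1, -0.3, -0.5]
opening: 0.0292
```

Call:
send_rows(
  rows=[
    [0, 0, 0, 0, 0, 0, 1],
    [0, 0, 0, 0, 0, 0, 1],
    [0, 0, 0, 0, 0, 0, 1],
    [0, 0, 0, 0, 0, 0, 1],
    [0, 0, 0, 0, 0, 0, 1],
    [0, 0, 0, 0, 0, 0, 1],
    [0, 0, 0, 0, 0, 0, 1],
    [0, 0, 0, 0, 0, 0, 1],
    [0, 0, 0, 0, 0, 0, 1],
    [0, 0, 0, 0, 0, 0, 1],
  ],
  squeeze=70,
)

```text
time: 58.2
position: [0.4854, -0.3399, 0.0082]
eef_rot: [0.189, 3.135, -0.001]
wrist_force: [-0.5, 0.9, 5.4]
opening: 0.0142
```

```bash
python3 - <<'E'
from decks import *
w,c=shot('wrist','v2'); print(pose()[0],env.sense()['opening'],env.sense()['wrist_force'])
E
```

```text
[ 0.48538351 -0.33990095  0.0081452 ] 0.014147648705793329 [-0.9034188   0.49350009  6.09784245]
```

View pics/v2.png

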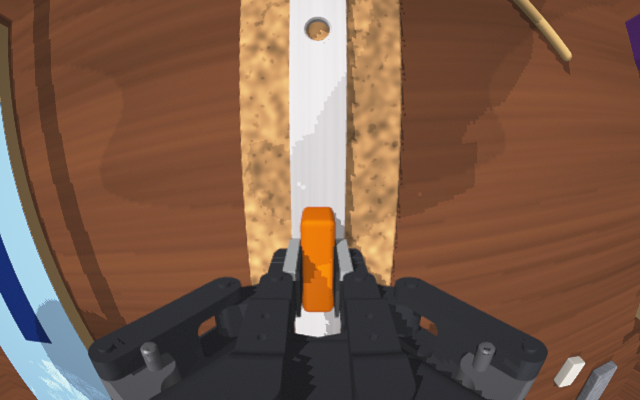

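```bash
python3 - <<'E'
from decks import *
w=cv2.imread('pics/v2.png'); c=cam('wrist');p,Rm=pose()
for uv in [(317.3,28),(305,28),(329.5,28),(317,16.5),(317,40.5)]:
    h=Rm.T@(onz(c,uv,.009)-p)*1000; print(uv,np.round(h,1))
cv2.imwrite('pics/v2c.png',cv2.resize(w[0:60,280:360],None,fx=8,fy=8))
E
```

```text
(317.3, 28) [ 1.136e+02 -1.000e-01 -1.000e+00]
(305, 28) [113.6  -6.1  -1. ]
(329.5, 28) [113.6   5.9  -1. ]
(317, 16.5) [119.8  -0.2  -1. ]
(317, 40.5) [106.9  -0.2  -1. ]
```

View pics/v2c.png

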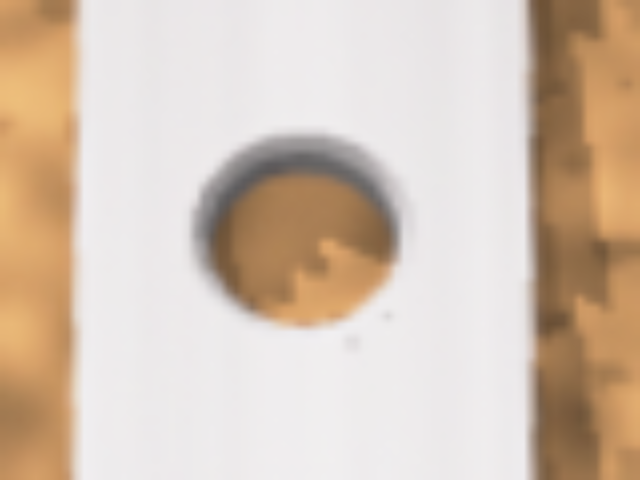

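Call:
send_rows(
  rows=[
    [0, 0, 0, 0, 0, -0.2, 1],
    [0, 0, 0, 0, 0, -0.4, 1],
    [0, 0, 0, 0, 0, -0.8, 1],
    [0, 0, 0, 0, 0, -0.9, 1],
    [0, 0, 0, 0, 0, -0.9, 1],
    [0, 0, 0, 0, 0, -0.9, 1],
    [0, 0, 0, 0, 0, -0.5, 1],
    [0, 0, 0, 0, 0.5, 0, 1],
    [0, 0, 0, 0, 0.9, 0, 1],
    [0, 0, 0, 0, 1, 0, 1],
  ],
)

```text
time: 59.25
position: [0.4912, -0.2785, 0.1209]
eef_rot: [-0.191, -3.133, -0.002]
wrist_force: [-0.3, 0.2, -1.4]
opening: 0.0142
```

```bash
python3 - <<'E'
from decks import *
print(pose()[0],env.sense()['opening'])
plan(jig2w(J,(-.0017,0,.12)),yaw=180+J['a'])
E
```

```text
[ 0.4911514  -0.2784601   0.12087391] 0.014221396599355802
turn total (6deg u) [ 0.01 -0.02 -2.12] shift in CURRENT axes [ 2.75 16.87  0.06] shift in TARGET axes [-1.04 17.06  0.03]
```

Call:
send_rows(
  rows=[
    [0, 0, -0.3, 0, 1, 0, 1],
    [0, 0, -0.3, 0, 1, 0, 1],
    [0, 0, -0.3, 0, 1, 0, 1],
    [0, 0, -0.3, 0, 1, 0, 1],
    [0, 0, -0.3, 0, 1, 0, 1],
    [0, 0, -0.3, 0, 1, 0, 1],
    [0, 0, -0.3, 0, 1, 0, 1],
    [0, 0, 0, 0, 1, 0, 1],
    [0, 0, 0, 0, 1, 0, 1],
    [0, 0, 0, 0, 1, 0, 1],
  ],
)

```text
time: 60.25
position: [0.4876, -0.0287, 0.1209]
eef_rot: [0.158, -3.135, -0.001]
wrist_force: [1.0, 0.1, -1.6]
opening: 0.014
```

```bash
python3 - <<'E'
from decks import *
print(pose()[0],env.sense()['opening'])
plan(jig2w(J,(-.0017,0,.12)),yaw=180+J['a'])
E
```

```text
[ 0.48760296 -0.02867085  0.12094579] 0.014044734966768323
turn total (6deg u) [ 0.01 -0.03 -0.  ] shift in CURRENT axes [-0.17  7.11  0.04] shift in TARGET axes [-0.17  7.11  0.04]
```

Call:
send_rows(
  rows=[
    [0, 0, 0, 0, 0.9, 0, 1],
    [0, 0, 0, 0, 0.9, 0, 1],
    [0, 0, 0, -0.1, 0.9, 0, 1],
    [0, 0, 0, -0.1, 0.9, 0, 1],
    [0, 0, 0, 0, 0.9, 0, 1],
    [0, 0, 0, 0, 0.9, 0, 1],
    [0, 0, 0, 0, 0.7, 0, 1],
    [0, 0, 0, 0, 0.5, 0, 1],
    [0, 0, 0, 0, 0, 0, 1],
    [0, 0, 0, 0, 0, 0, 1],
  ],
)

```text
time: 61.25
position: [0.4773, 0.1332, 0.1217]
eef_rot: [0.156, -3.136, 0.002]
wrist_force: [0.7, -0.1, -2.2]
opening: 0.0139
```

Call:
send_rows(
  rows=[
    [0, 0, 0, 0, 0, 0, 1],
    [0, 0, 0, 0, 0, 0, 1],
    [0, 0, 0, 0, 0, 0, 1],
    [0, 0, 0, 0, 0, 0, 1],
    [0, 0, 0, 0, 0, 0, 1],
    [0, 0, 0, 0, 0, 0, 1],
    [0, 0, 0, 0, 0, 0, 1],
    [0, 0, 0, 0, 0, 0, 1],
    [0, 0, 0, 0, 0, 0, 1],
    [0, 0, 0, 0, 0, 0, 1],
  ],
)

```text
time: 62.25
position: [0.4778, 0.1339, 0.1221]
eef_rot: [0.156, -3.138, 0.0]
wrist_force: [0.3, -0.0, -1.6]
opening: 0.0141
```

```bash
python3 - <<'E'
from decks import *
w,c=shot('wrist','w')
print(pose()[0],env.sense()['opening'])
plan(jig2w(J,(-.0017,0,.06)),yaw=180+J['a'])
E
```

```text
[0.47783501 0.13385797 0.12210591] 0.01443675585026879
turn total (6deg u) [-0.   -0.   -0.01] shift in CURRENT axes [0.09 0.6  2.48] shift in TARGET axes [0.09 0.6  2.48]
```

View pics/w.png

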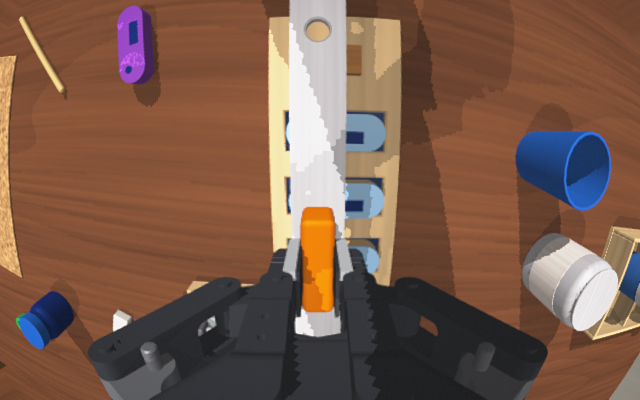

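Call:
send_rows(
  rows=[
    [0, 0, 0, 0.09, 0.3, 0, 1],
    [0, 0, 0, 0, 0.3, 0.3, 1],
    [0, 0, 0, 0, 0, 0.7, 1],
    [0, 0, 0, 0, 0, 0.7, 1],
    [0, 0, 0, 0, 0, 0.5, 1],
    [0, 0, 0, 0, 0, 0.28, 1],
    [0, 0, 0, 0, 0, 0, 1],
    [0, 0, 0, 0, 0, 0, 1],
    [0, 0, 0, 0, 0, 0, 1],
    [0, 0, 0, 0, 0, 0, 1],
  ],
)

```text
time: 63.3
position: [0.4746, 0.1487, 0.0607]
eef_rot: [-0.156, 3.136, 0.001]
wrist_force: [0.6, -0.2, -1.8]
opening: 0.0138
```

```bash
python3 - <<'E'
from decks import *
w,c=shot('wrist','w2')
print(pose()[0],env.sense()['opening'],env.sense()['wrist_force'])
plan(jig2w(J,(-.0017,0,.06)),yaw=180+J['a'])
cv2.imwrite('pics/w2c.png',cv2.resize(w[0:120,240:400],None,fx=4.5,fy=4.5))
print('pin tip px',proj(c,jig2w(J,(-.115,0,.045))))
E
```

```text
[0.47446605 0.14867327 0.0606519 ] 0.013931353165954969 [ 0.37234206 -0.42794209 -2.27847041]
turn total (6deg u) [ 0.    0.01 -0.01] shift in CURRENT axes [ 0.02 -0.01  0.03] shift in TARGET axes [ 0.02 -0.01  0.03]
pin tip px [316.92006273  35.94287176]
```

View pics/w2c.png

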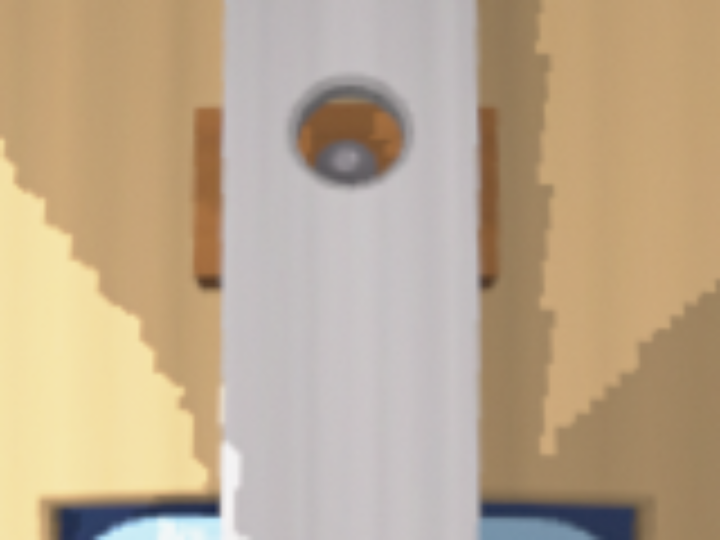

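Call:
send_rows(
  rows=[
    [0, 0, 0, 0.02, 0, 0.15, 1],
    [0, 0, 0, 0, 0, 0.15, 1],
    [0, 0, 0, 0, 0, 0.15, 1],
    [0, 0, 0, 0, 0, 0.15, 1],
    [0, 0, 0, 0, 0, 0.1, 1],
    [0, 0, 0, 0, 0, 0.1, 1],
    [0, 0, 0, 0, 0, 0, 1],
    [0, 0, 0, 0, 0, 0, 1],
    [0, 0, 0, 0, 0, 0, 1],
    [0, 0, 0, 0, 0, 0, 1],
  ],
)

```text
time: 64.35
position: [0.4737, 0.1485, 0.0403]
eef_rot: [-0.156, 3.137, 0.0]
wrist_force: [-0.3, -0.2, -1.3]
opening: 0.0144
```

```bash
python3 - <<'E'
from decks import *
w,c=shot('wrist','w3')
print(w2jig(J,pose()[0]),env.sense()['opening'],env.sense()['wrist_force'])
cv2.imwrite('pics/w3c.png',cv2.resize(w[0:120,240:400],None,fx=4.5,fy=4.5))
E
```

```text
[-2.00837629e-03  5.56062440e-05  4.02491627e-02] 0.014206141519027887 [ 0.22951187 -0.35399641 -1.48916009]
```

View pics/w3c.png

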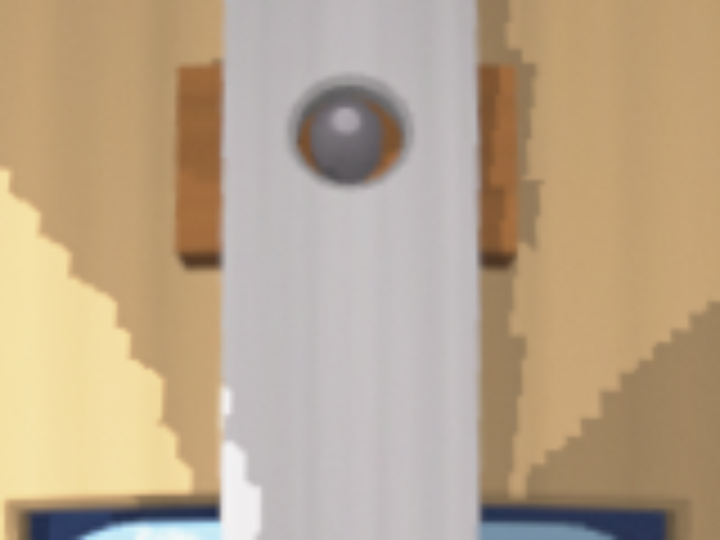

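Pin is centred in the hole. Lower the last ~4 mm, check contact.

Call:
send_rows(
  rows=[
    [0, 0, 0, 0, 0, 0.06, 1],
    [0, 0, 0, 0, 0, 0.06, 1],
    [0, 0, 0, 0, 0, 0.06, 1],
    [0, 0, 0, 0, 0, 0, 1],
    [0, 0, 0, 0, 0, 0, 1],
    [0, 0, 0, 0, 0, 0, 1],
    [0, 0, 0, 0, 0, 0, 1],
    [0, 0, 0, 0, 0, 0, 1],
    [0, 0, 0, 0, 0, 0, 1],
    [0, 0, 0, 0, 0, 0, 1],
  ],
)

```text
time: 65.4
position: [0.4736, 0.1485, 0.0361]
eef_rot: [-0.156, 3.138, 0.0]
wrist_force: [-1.4, -0.7, 5.7]
opening: 0.014
```

```bash
python3 - <<'E'
from decks import *
w,c=shot('wrist','w4');s,_=shot('side','w4s')
print(w2jig(J,pose()[0]),env.sense()['opening'],env.sense()['wrist_force'])
x,y=map(int,proj(cam('side'),(.48,.149,.03)));cv2.imwrite('pics/w4c.png',np.vstack([cv2.resize(s[y-40:y+40,x-80:x+80],(640,320),interpolation=2),cv2.resize(w[0:70,240:400],(640,280))]))
E
```

```text
[-2.12381283e-03  5.98068643e-05  3.61150200e-02] 0.013817003917613922 [-1.79169037 -0.58408533  5.40578128]
```

View pics/w4c.png

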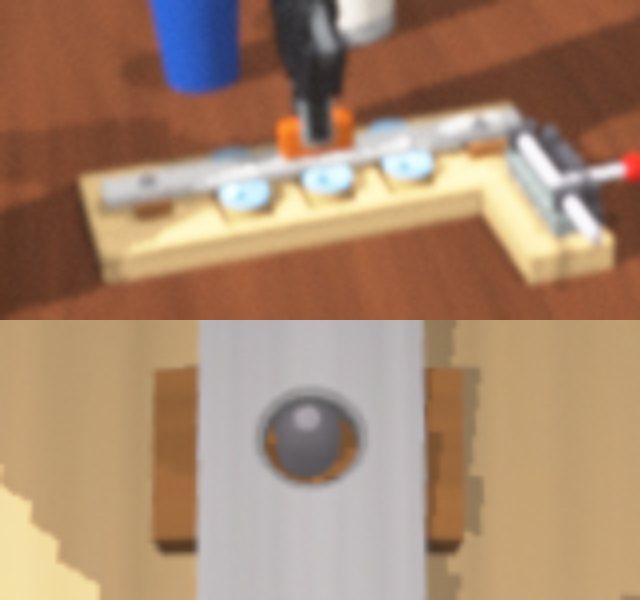

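Call:
send_rows(
  rows=[
    [0, 0, 0, 0, 0, 0, 0.8],
    [0, 0, 0, 0, 0, 0, 0.6],
    [0, 0, 0, 0, 0, 0, 0.6],
    [0, 0, 0, 0, 0, 0, 0.6],
    [0, 0, 0, 0, 0, -0.4, 0.6],
    [0, 0, 0, 0, 0, -0.8, 0.6],
    [0, 0, 0, 0, 0, -1, 0.6],
    [0, 0, 0, 0, 0, -1, 0.6],
    [0, 0, 0, 0, 0, -1, 0.6],
    [0, 0, 0, 0, 0, 0, 0.6],
  ],
)

```text
time: 66.5
position: [0.4761, 0.1491, 0.1443]
eef_rot: [-0.156, 3.13, 0.004]
wrist_force: [0.6, 0.1, 0.5]
opening: 0.0339
```

```bash
python3 - <<'E'
from decks import *
w,c=shot('wrist','x')
plan(jig2w(J,(.187,-.108,.13)),yaw=180+J['a'])
cv2.imwrite('pics/xc.png',cv2.resize(w[0:345,180:460],None,fx=1.7,fy=1.7))
E
```

```text
turn total (6deg u) [ 0.01  0.04 -0.01] shift in CURRENT axes [-7.52 -4.32  0.53] shift in TARGET axes [-7.52 -4.33  0.5 ]
```

View pics/xc.png

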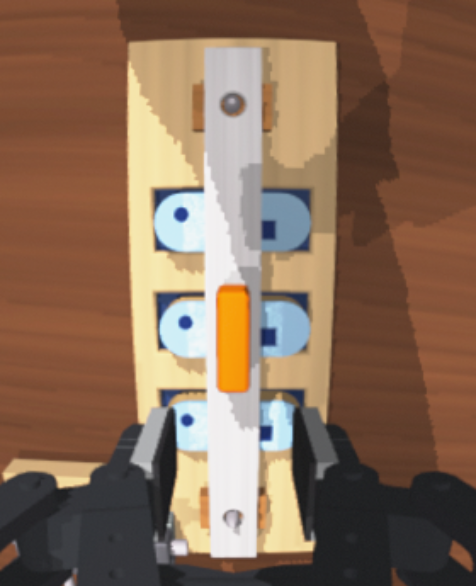

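Bar is down over both pins (pin tips through both holes). Now to the knob at jig (187, −108).

Call:
send_rows(
  rows=[
    [0, 0, 0, -0.75, -0.43, 0, 0.5],
    [0, 0, 0, -0.75, -0.43, 0, 0.5],
    [0, 0, 0, -0.75, -0.43, 0, 0.5],
    [0, 0, 0, -0.75, -0.43, 0, 0.5],
    [0, 0, 0, -0.75, -0.43, 0, 0.5],
    [0, 0, 0, -0.75, -0.43, 0, 0.5],
    [0, 0, 0, -0.75, -0.43, 0, 0.5],
    [0, 0, 0, -0.75, -0.43, 0, 0.5],
    [0, 0, 0, -0.75, -0.43, 0, 0.5],
    [0, 0, 0, -0.75, -0.43, 0, 0.5],
  ],
)

```text
time: 67.55
position: [0.6706, 0.0597, 0.1389]
eef_rot: [0.156, -3.134, 0.0]
wrist_force: [-0.4, -0.5, 0.2]
opening: 0.0429
```

Call:
send_rows(
  rows=[
    [0, 0, 0, 0, 0, 0, 0.5],
    [0, 0, 0, 0, 0, 0, 0.5],
    [0, 0, 0, 0, 0, 0, 0.5],
    [0, 0, 0, 0, 0, 0, 0.5],
    [0, 0, 0, 0, 0, 0, 0.5],
    [0, 0, 0, 0, 0, 0, 0.5],
    [0, 0, 0, 0, 0, 0, 0.5],
    [0, 0, 0, 0, 0, 0, 0.5],
    [0, 0, 0, 0, 0, 0, 0.5],
    [0, 0, 0, 0, 0, 0, 0.5],
  ],
)

```text
time: 68.55
position: [0.6709, 0.0601, 0.1406]
eef_rot: [0.156, -3.138, 0.0]
wrist_force: [0.5, -0.3, -0.2]
opening: 0.0431
```

```bash
python3 - <<'E'
from decks import *
w,c=shot('wrist','y')
k=blobs(w,(0,180,120),(3,255,255),20)[0];M=cv2.moments(k);uv=(M['m10']/M['m00'],M['m01']/M['m00']);print(uv,w2jig(J,onz(c,uv,.044)),w2jig(J,pose()[0]))
plan(jig2w(J,(.186,-.108,.0115)),yaw=180+J['a'])
E
```

```text
(317.1874643874644, 201.29857549857547) [ 0.18614502 -0.10805639  0.044     ] [ 0.1852308  -0.10777458  0.1405821 ]
turn total (6deg u) [-0.   -0.   -0.01] shift in CURRENT axes [-0.03 -0.01  5.16] shift in TARGET axes [-0.03 -0.01  5.16]
```

View pics/y.png

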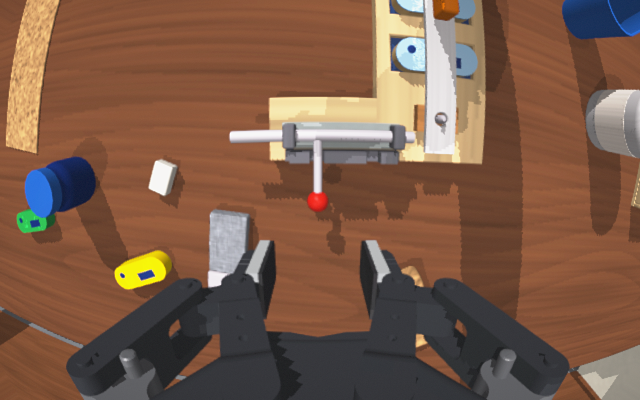

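Call:
send_rows(
  rows=[
    [0, 0, 0, -0.03, 0, 0.6, 0.5],
    [0, 0, 0, 0, 0, 0.9, 0.5],
    [0, 0, 0, 0, 0, 0.9, 0.5],
    [0, 0, 0, 0, 0, 0.9, 0.5],
    [0, 0, 0, 0, 0, 0.9, 0.5],
    [0, 0, 0, 0, 0, 0.6, 0.5],
    [0, 0, 0, 0, 0, 0.36, 0.5],
    [0, 0, 0, 0, 0, 0, 0.5],
    [0, 0, 0, 0, 0, 0, 0.5],
    [0, 0, 0, 0, 0, 0, 0.5],
  ],
)

```text
time: 69.6
position: [0.6727, 0.0602, 0.0129]
eef_rot: [-0.156, 3.135, -0.0]
wrist_force: [0.7, 0.1, 0.3]
opening: 0.0427
```

Call:
send_rows(
  rows=[
    [0, 0, 0, 0, 0, 0, 0.7],
    [0, 0, 0, 0, 0, 0, 1],
    [0, 0, 0, 0, 0, 0, 1],
    [0, 0, 0, 0, 0, 0, 1],
    [0, 0, 0, 0, 0, 0, 1],
    [0, 0, 0, 0, 0, 0, 1],
    [0, 0, 0, 0, 0, 0, 1],
    [0, 0, 0, 0, 0, 0, 1],
    [0, 0, 0, 0, 0, 0, 1],
    [0, 0, 0, 0, 0, 0, 1],
  ],
  squeeze=25,
)

```text
time: 70.6
position: [0.6722, 0.0602, 0.0123]
eef_rot: [-0.156, 3.136, -0.0]
wrist_force: [0.2, -0.5, 6.3]
opening: 0.0159
```

Call:
send_rows(
  rows=[
    [0, 0, 0, 0.01, 0, -0.22, 1],
    [0, 0, 0, 0.04, 0, -0.23, 1],
    [0, 0, 0, 0.06, 0, -0.22, 1],
    [0, 0, 0, 0.08, 0, -0.22, 1],
    [0, 0, 0, 0.11, 0, -0.21, 1],
    [0, 0, 0, 0.13, 0, -0.19, 1],
    [0, 0, 0, 0.15, 0, -0.18, 1],
    [0, 0, 0, 0.16, 0, -0.16, 1],
    [0, 0, 0, 0.18, 0, -0.15, 1],
    [0, 0, 0, 0.19, 0, -0.13, 1],
  ],
)

```text
time: 71.6
position: [0.6435, 0.0573, 0.0597]
eef_rot: [0.156, -3.137, 0.0]
wrist_force: [0.4, -0.1, -0.7]
opening: 0.0161
```

```bash
python3 - <<'E'
from decks import *
w,c=shot('wrist','z')
print(w2jig(J,pose()[0]),env.sense()['opening'],env.sense()['wrist_force'])
E
```

```text
[ 0.15696703 -0.10771362  0.0600926 ] 0.015846980139639793 [ 0.86850915 -0.25169476 -0.47654358]
```

View pics/z.png

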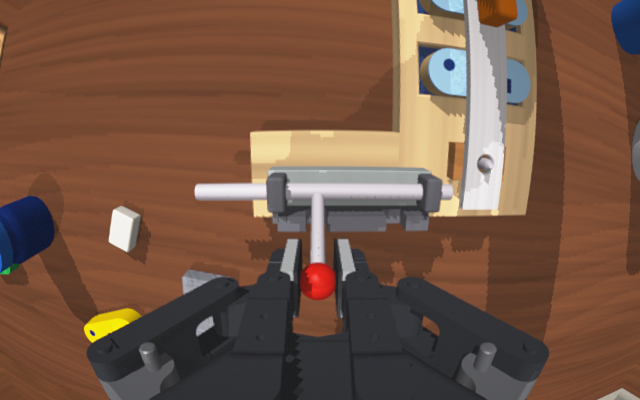

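Lifted. Slide +46 mm (1.84 units) to shut.

Call:
send_rows(
  rows=[
    [0, 0, 0, 0, 0.2, 0, 1],
    [0, 0, 0, 0, 0.2, 0, 1],
    [0, 0, 0, 0, 0.2, 0, 1],
    [0, 0, 0, 0, 0.2, 0, 1],
    [0, 0, 0, 0, 0.2, 0, 1],
    [0, 0, 0, 0, 0.2, 0, 1],
    [0, 0, 0, 0, 0.2, 0, 1],
    [0, 0, 0, 0, 0.2, 0, 1],
    [0, 0, 0, 0, 0.25, 0, 1],
    [0, 0, 0, 0, 0, 0, 1],
  ],
)

```text
time: 72.65
position: [0.6393, 0.1034, 0.0592]
eef_rot: [0.157, -3.137, 0.002]
wrist_force: [0.9, -1.9, -1.4]
opening: 0.0155
```

```bash
python3 - <<'E'
from decks import *
w,c=shot('wrist','z1')
print(w2jig(J,pose()[0]),env.sense()['opening'],env.sense()['wrist_force'])
E
```

```text
[ 0.15818892 -0.06148691  0.05928591] 0.015711225100946514 [ 1.87908768 -1.73262946 -1.32372158]
```

View pics/z1.png

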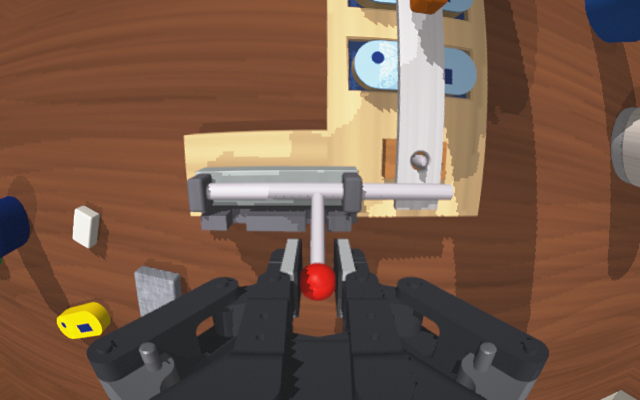

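Rod crosses the bar; y ≈ −61.5 mm = shut. Lower the handle into the notch.

Call:
send_rows(
  rows=[
    [0, 0, 0, -0.19, 0, 0.13, 1],
    [0, 0, 0, -0.18, 0, 0.15, 1],
    [0, 0, 0, -0.16, 0, 0.16, 1],
    [0, 0, 0, -0.15, 0, 0.18, 1],
    [0, 0, 0, -0.13, 0, 0.19, 1],
    [0, 0, 0, -0.11, 0, 0.21, 1],
    [0, 0, 0, -0.08, 0, 0.22, 1],
    [0, 0, 0, -0.06, 0, 0.22, 1],
    [0, 0, 0, -0.04, 0, 0.22, 1],
    [0, 0, 0, 0, 0, 0.15, 1],
  ],
)

```text
time: 73.7
position: [0.6679, 0.1063, 0.014]
eef_rot: [-0.156, 3.135, 0.0]
wrist_force: [-2.7, -2.0, 10.8]
opening: 0.0159
```

Call:
send_rows(
  rows=[
    [0, 0, 0, 0, 0, 0, 1],
    [0, 0, 0, 0, 0, 0, 0.8],
    [0, 0, 0, 0, 0, 0, 0.55],
    [0, 0, 0, 0, 0, 0, 0.5],
    [0, 0, 0, 0, 0, 0, 0.5],
    [0, 0, 0, 0, 0, -0.4, 0.5],
    [0, 0, 0, 0, 0, -0.9, 0.5],
    [0, 0, 0, 0, 0, -1, 0.5],
    [0, 0, 0, 0, 0, -1, 0.5],
    [0, 0, 0, 0, 0, -1, 0.5],
  ],
)

```text
time: 74.7
position: [0.667, 0.1064, 0.123]
eef_rot: [-0.156, 3.137, 0.001]
wrist_force: [0.4, 0.1, -0.8]
opening: 0.0425
```

Call:
send_rows(
  rows=[
    [0, 0, 0, 0, 0, -1, 0.5],
    [0, 0, 0, 0, 0, -1, 0.5],
    [0, 0, 0, 0, 0, -0.5, 0.5],
    [0, 0, 0, 0, 0, 0, 0.5],
    [0, 0, 0, 0, 0, 0, 0.5],
    [0, 0, 0, 0, 0, 0, 0.5],
    [0, 0, 0, 0, 0, 0, 0.5],
    [0, 0, 0, 0, 0, 0, 0.5],
    [0, 0, 0, 0, 0, 0, 0.5],
    [0, 0, 0, 0, 0, 0, 0.5],
  ],
)

```text
time: 75.7
position: [0.6667, 0.1062, 0.1833]
eef_rot: [0.156, -3.137, 0.0]
wrist_force: [0.2, 0.1, 0.2]
opening: 0.0426
```

```bash
python3 - <<'E'
from decks import *
w,c=shot('wrist','zz');s,_=shot('side','zzs');shot('top','zzt')
k=blobs(w,(0,180,120),(3,255,255),20)[0];M=cv2.moments(k);uv=(M['m10']/M['m00'],M['m01']/M['m00']);print(uv,w2jig(J,onz(c,uv,.044)),w2jig(J,pose()[0]))
cv2.imwrite('pics/zzc.png',np.vstack([cv2.resize(s[140:240,190:390],(700,350),interpolation=2),cv2.resize(w[0:250,180:680],(460,250))[:, :460] if 0 else cv2.resize(w[0:230,160:620],(700,350))[:245]]))
E
```

```text
(317.19984012789763, 189.53956834532374) [ 0.18643382 -0.06178926  0.044     ] [ 0.18582746 -0.06149417  0.18358579]
```

View pics/zzc.png

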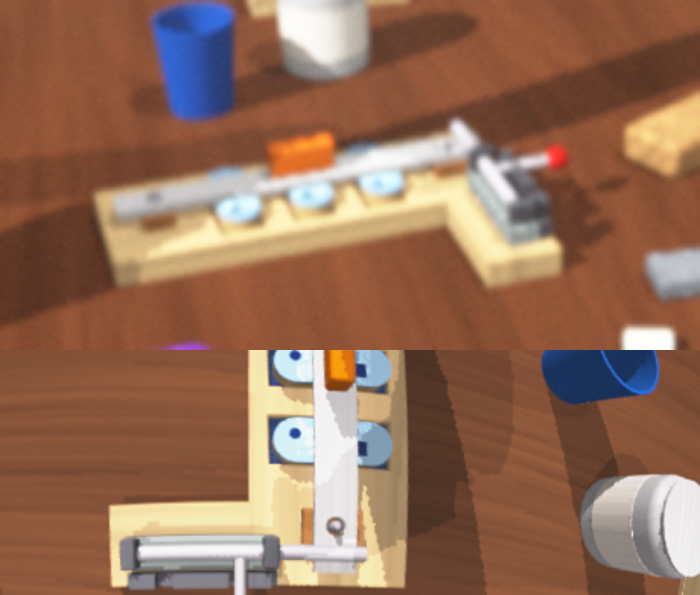

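View pics/zzt.png

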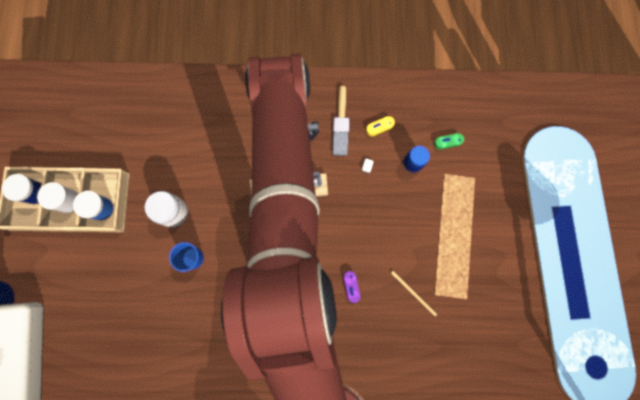

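View pics/zz.png

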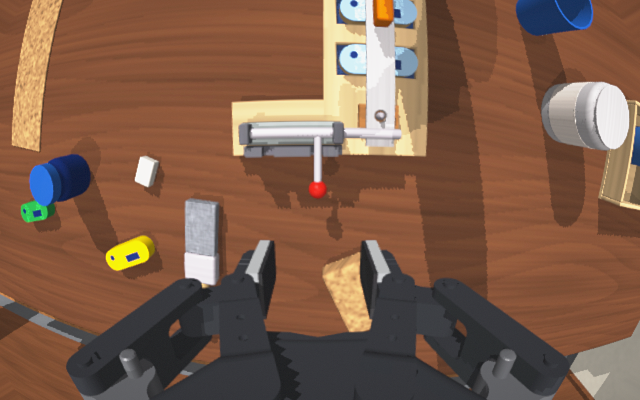

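```bash
python3 - <<'E'
from h import *
for n in ['a_side','zzs']:
    print(n,[cv2.boundingRect(b) for b in blobs(cv2.imread(f'pics/{n}.png'),(0,180,120),(4,255,255),8)[:3]])
print(env.job_done())
E
```

```text
a_side [(347, 182, 5, 7)]
zzs [(347, 182, 5, 6)]
the job is handed in; nothing more can be done
None
```

I did the whole job in the order asked and handed it in at about 76 s of the 210 s allowed. I opened the bolt, laid the clamp bar on the mat and put all three pale blue decks into the pockets. Then I put the bar back over both pins and shut the bolt.

**Last checks:**
- **Decks:** all three are within about 1 mm of their pocket centres and flat, blue face up. I measured this before the bar went back.
- **Clamp bar:** both pin tips show through the holes. It met the end blocks at the expected height with about 5 N.
- **Bolt:** the rod crosses over the bar. The knob is at jig (186, −62) mm, and in the side view it sits at the same pixels as at the start, within 1 pixel, so the handle is down in the first notch.
- **Jar, tin and cup:** all upright in the last pictures. The gripper is open and clear of everything.

**What went wrong or disagreed:**
- **First knob grasp:** the jaws closed just above the knob without touching it. The fingertips stood 20 to 35 mm farther back than the description says, judged from the camera views and from contact, so I measured the offset and lowered the grasp.
- **Bar pick-up:** the fingertips pressed on the bar with up to about 23 N when I first gripped it.
- **Third deck:** it was knocked about 34 mm aside during the run. I found it again with the wrist camera before picking it up.

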